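Hook a jar out from under a low shelf

TASK

A squat glass jar stands under the low shelf, where the hand must not touch it, and the handle of the pull hook lies under there too: take the hook by its bare end, lay it flat on the worktop with its handle clear of the shelf and let go, so that you can take it again by the handle. With the hook draw the jar out, upright, until it is wholly clear of the shelf. Leave the hook lying flat on the worktop and stand the jar upright in the middle of the oblong dish on top of the shelf, without upsetting or shifting the tin and the spice jar that stand on and under the shelf.

Things in the scene. Friction and masses are not known exactly. Their poses are not given: they have to be found in the camera images.
- shelf: Low fixed wooden shelf. Origin: worktop level under the board's middle; x to the back (window wall), y to the left along the shelf, z up. Board 180 mm (x) by 360 mm (y), underside 150 mm, top 168 mm above the worktop. A panel closes the back from x = 74 mm, another the right end (y = -158 to -172 mm); the front (x = -90 mm) and the left end (y = +180 mm) are open.
- hook_center (a point): Pull hook lying flat, 0.16 kg, 300 mm long along its x, L end at +x. Point: middle of the length, 9 mm above its underside; z up. Wooden handle x = -150 to -30 mm, 24 mm wide, 22 mm high; the rest a round steel bar 14 mm thick, axis 7 mm above the underside. At the start the handle is under the shelf's front part; the L end sticks out past its left end, arm toward the robot.
- jar_center (a point): Squat closed glass jar with a white lid, about 0.44 kg: 56 mm (x) by 62 mm (y), 99 mm high, much the same all round; the point is its centre, 49.5 mm above its underside; z is up. It starts on the worktop under the shelf, toward the back.
- dish: White oblong dish, 100 mm (x) by 170 mm (y), 12 mm high, flat to stand things on, lying loose on the shelf's board either left or right. Origin: centre of its underside.
- tin: Plain round lidded tin, 75 mm across, 116 mm high, standing on the shelf's board beside the dish. Origin: centre of its underside. To be left alone.
- spice_jar: Small round spice jar with a dark lid, 44 mm across, 105 mm high, standing under the shelf toward the right end, beyond the jar. Origin: centre of its underside. To be left alone.
- hook_bend (a point): Where the hook's bar bends, on the bar's axis, at x = +143 mm of the hook's length; same axes as hook_center. From here the hook's arm (the same 14 mm bar) runs to its tip 63 mm to +y and 16 mm back to -x, so a thing drawn by it stays in the corner.
- hook_handle (a point): Middle of the hook's wooden handle, at x = -90 mm of the hook's length, half-way up the handle (11 mm above its underside); same axes as hook_center.
Mind the look-alikes: they are no part of the job. Leave any purple look-alike of the part that bears jar_center alone.

How it is judged:
On the way, in this order (a step that is already met when the one before it is completed fails the run):
1. the hook lies flat on the worktop, let go, its whole handle clear of the shelf's board (past its left end or front) ((y of hook_handle in the frame of shelf above 0.215 m or x of hook_handle in the frame of shelf below -0.105 m) and height (world z) of hook_handle below 0.02 m and angle between hook_handle's own z axis and vertical below 0.1 rad and contact force between the fingers and pull_hook below 0.1 N), for 0.2 s.
2. the hook bears on the jar and has drawn it at least 30 mm (contact force between pull_hook and jar above 0.1 N and distance of jar_center from where it was at the start of the episode above 0.03 m and angle between jar_center's own z axis and vertical below 0.25 rad), for 0.02 s.
3. the jar stands on the worktop, upright, wholly clear of the shelf's board (past its left end or front) and not touched by the fingers ((y of jar_center in the frame of shelf above 0.21 m or x of jar_center in the frame of shelf below -0.125 m) and height (world z) of jar_center below 0.06 m and angle between jar_center's own z axis and vertical below 0.15 rad and contact force between the fingers and jar below 0.1 N), for 0.2 s.
At the end, for the whole second after the job is handed in: The jar stands upright (within 0.1 rad) and still on the dish, its centre within 35 mm of the dish's centre across and 65 mm along it, the dish still on the shelf's board; the hook lies flat and still on the worktop (x of jar_center in the frame of dish between -0.035 and 0.035 m and y of jar_center in the frame of dish between -0.065 and 0.065 m and z of jar_center in the frame of dish between 0.055 and 0.068 m and angle between each of jar_center, hook_center's own z axis and vertical below 0.1 rad and linear speed of each of jar, pull_hook below 0.02 m/s and height (world z) of dish above 0.155 m and height (world z) of hook_center below 0.016 m); the robot touches nothing.
It fails at once if the hand or arm touches the jar while it is under the shelf (contact force between any of the fingers, the arm and jar above 0.5 N and y of jar_center in the frame of shelf below 0.19 m and x of jar_center in the frame of shelf above -0.11 m and height (world z) of jar_center below 0.13 m).
It fails at once if the jar is tipped over (angle between jar_center's own z axis and vertical above 0.6 rad).
It fails at once if the tin is tipped or shifted by more than 40 mm (angle between tin's own z axis and vertical above 0.4 rad or distance of tin from where it was at the start of the episode above 0.04 m).
It fails at once if the spice jar is tipped or shifted by more than 40 mm (angle between spice_jar's own z axis and vertical above 0.4 rad or distance of spice_jar from where it was at the start of the episode above 0.04 m).
It also fails if it takes over 72 s, if anything falls off the work surface, if the arm or the gripper's body presses on something with over 40 N, if the wrist force passes 120 N, or if a joint passes its speed limit or range.

ROBOT

A 6-joint arm with a two-finger parallel gripper is mounted at the origin on the work surface; the furniture and walls round the work are solid. World frame = base frame: x ahead of the robot, y to its left, z up, the work surface at z = 0. Lengths are in m, angles in rad, forces in N, time in s.
With the tool pointing down it reaches from about 0.225 to 0.875 m from the base axis. Payload 3.4 kg.
Tool frame: the origin (TCP) lies at the very end of the fingers, on their centre line; the grasp point (between the pads) lies 19 mm behind it (manip.pinch_z is the distance from the TCP to the grasp point, in m); z points along the fingers, y is the line along which they close (so a half turn about z gives the same grasp; the last joint's range is limited). The gripper opens to 85 mm and grips with 20 to 120 N. Pads are 22 mm wide; open, the fingers measure 114 mm over their backs; the gripper's body (76 mm by 85 mm) begins 54 mm behind the grasp point. The pads swing forward as they close: fully open they stand 13 mm farther back than shut.
Start: joints at [-1.466, 0.276, 1.505, -0, 1.361, -0.121], TCP at [0.129, -0.56, 0.202] pointing down, gripper open.
Joint ranges: [-2.89, 2.89], [-0.75, 2.08], [0.22, 2.7], [-1.18, 4.32], [0.11, 2.71], [-2.7, 2.7]. Speed limits (rad/s): [2.57, 2.57, 3.14, 3.14, 3.14, 3.14].

INTERFACE

Orientations are given as a unit quaternion [w, x, y, z].
In Python, from rig import manip gives the robot as it stands. The module is installed in compiled form; this text tells all that it offers.
- The arm moves only by the shell command python3 -m jog 'ROWS' [FORCE]. ROWS is JSON, a list of rows, each an object of numbers: "dx", "dy", "dz": the shift along the tool's x, y, z each as a share of 25 cm, from -1 to 1; "ax", "ay", "az": the turn, a rotation vector about the tool's x, y, z each as a share of 90 degrees, from -1 to 1; "grip": the opening, from -1 (shut) to 1 (fully open), so that 0 is half open. A call has 1 to 5 rows; each row is the pose to reach, as a shift and turn from the pose commanded when the call began, along the tool's axes at that moment; what a row does not reach only later rows make up. A row lasts 1/12 s, in which the tool goes at most 41.7 mm and 7.16 degrees, less where a joint would pass 70% of its speed; a pose out of reach is approached as far as the arm can. A call with a number of a shift or a turn outside -1 to 1 is refused whole. A call with a gripper value outside its range is refused whole. The fingers move at their own pace and stop on an object; FORCE is the grip in N (left out, the last holds). Time passes only in rows, so rows that repeat a pose let the fingers close. It gives the time, the measured TCP pose, the force, the opening and the grip force at its end, in the units of the state.
- manip.get_state(): the state, without advancing time (a new reading comes with each control period).
- manip.get_image(name): name is "scene" or "top"; returns a dict with "img" (400x640x3 uint8, red, green, blue), "mtx" (3x3 intrinsics, pixels), "world_to_cam" (4x4, takes a point from world to camera coordinates). Camera axes: x right, y down, z forward; pixel columns grow to the right and rows downward; lengths in m; the calibration is good to about 2 mm. A picture is of the moment at which its call begins. There is no depth.
- manip.sign_off(): hands the job in; it is judged then, once.
The state is a dict: "clock": time; "qpos": joint angles; "qd": joint speeds; "effort": joint torques, N m; "position": TCP position; "ee_rot": TCP orientation; "contact_force": force on the tool from outside, world axes, zero at the start; "moment": the same for the moment, N m; "width": finger opening in m; "gripper_force": force on a finger pad.
Only numpy, scipy, OpenCV 4.12 (cv2) and the standard library are available. Lean on these libraries where they do the work, as an engineer would, in place of code of your own. Each camera call takes 0.05 s, during which the arm holds its last target. There are 200 camera calls.

## Working session

There is one attempt and no reset: what is moved stays moved. The work goes in short steps, Python scripts to look and compute and a shell command to move; the robot and the scene stay as the last step left them, time stands still between calls to the robot, and variables do not carry over. Pictures are saved under pics/ and viewed, at most 10 in all, crops included, and the job is handed in when it is done.

```bash
mkdir -p pics; cat > h.py <<'E'
import numpy as np,cv2,json
from rig import manip
def snap(n,f=None):
    d=manip.get_image(n)
    if f: cv2.imwrite('pics/'+f,d['img'][:,:,::-1])
    return d
def ray(d,u,v):
    M=np.array(d['world_to_cam']);R=M[:3,:3];t=M[:3,3]
    return -R.T@t, R.T@np.linalg.inv(np.array(d['mtx']))@[u,v,1]
def on(d,u,v,z):
    c,r=ray(d,u,v);return c+r*(z-c[2])/r[2]
def tri(a,pa,b,pb):
    c1,r1=ray(a,*pa);c2,r2=ray(b,*pb)
    s=np.linalg.lstsq(np.c_[r1,-r2],c2-c1,rcond=None)[0]
    p,q=c1+s[0]*r1,c2+s[1]*r2
    return (p+q)/2,np.linalg.norm(p-q)
def proj(d,p):
    M=np.array(d['world_to_cam']);c=M[:3,:3]@p+M[:3,3];q=np.array(d['mtx'])@c;return q[:2]/q[2]
E
python3 - <<'E'
from h import *
np.set_printoptions(precision=3,suppress=True)
for n in('scene','top'):
    d=snap(n,n+'0.png');print(n,ray(d,320,200),np.array(d['mtx'])[0])
    np.save(n+'0.npy',d,allow_pickle=True)
print(manip.get_state())
E
```

```text
scene (array([-0.254,  0.329,  0.53 ]), array([ 0.706, -0.522, -0.48 ])) [368.716   0.    323.092]
top (array([-0.147,  0.14 ,  0.819]), array([ 0.53 , -0.3  , -0.794])) [406.015   0.    310.376]
{'clock': 0.1, 'qpos': array([-1.466,  0.277,  1.506, -0.   ,  1.361, -0.121]), 'qd': array([ 0.002, -0.002, -0.003, -0.001, -0.001,  0.   ]), 'effort': array([  0.002, -41.77 , -24.64 ,  -0.   ,   0.006,   0.   ]), 'position': array([ 0.129, -0.56 ,  0.201]), 'ee_rot': array([-0.001,  0.994,  0.113,  0.   ]), 'contact_force': array([-0.133,  0.079, -1.579]), 'moment': array([ 0.003,  0.019, -0.018]), 'gripper_force': 0.0, 'width': 0.08568587610793817}
```

View pics/scene0.png

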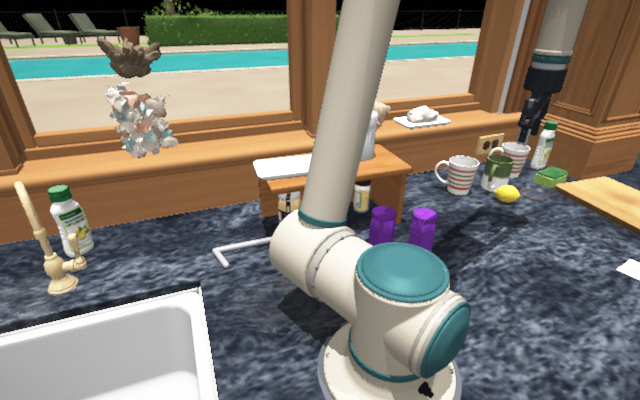

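View pics/top0.png

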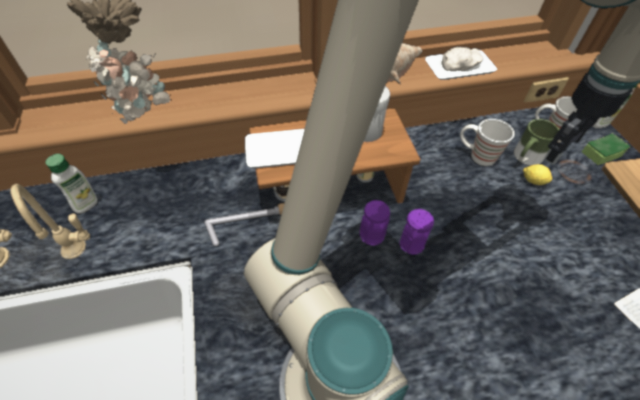

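The scene view shows:
- the shelf, with the dish at its left end (290,165) and the tin (370,135)
- the hook's L end at (218,250)
- the jar candidate under the shelf at (290,205) and the spice jar at (362,197)
- purple look-alikes at (382,225) and (424,228)

I choose (290,205) and check it in one close crop.

```bash
python3 - <<'E'
import cv2,numpy as np
a=cv2.imread('pics/scene0.png')[140:275,200:440]; b=cv2.imread('pics/top0.png')[90:260,190:440]
a=cv2.resize(a,(533,300),interpolation=cv2.INTER_CUBIC);b=cv2.resize(b,(441,300),interpolation=cv2.INTER_CUBIC)
o=np.zeros((600,800,3),np.uint8)
A=cv2.imread('pics/scene0.png')[145:275,200:420];o[:,:]=0
A=cv2.resize(A,None,fx=3.63,fy=3.63,interpolation=cv2.INTER_CUBIC)
cv2.imwrite('pics/crop0.png',A[:600,:800])
E
```

```text
(no output)
```

View pics/crop0.png

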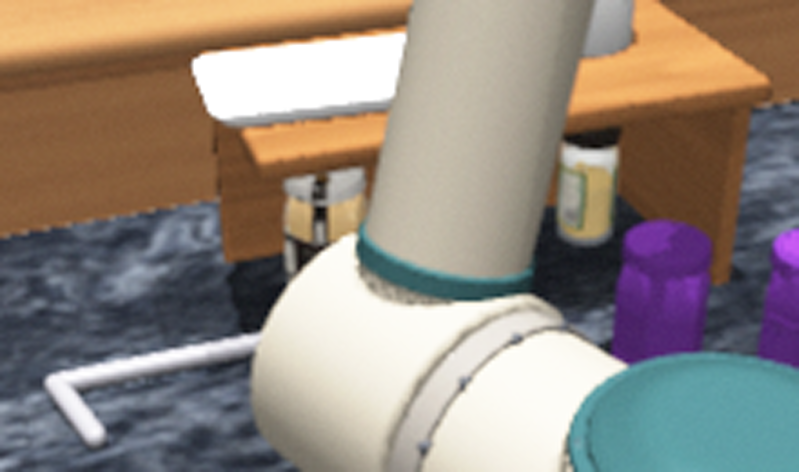

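The crop shows the real jar (white lid, pale contents) at about (289,200), the spice jar at (361,195), and the purple ones outside at (387,225). The choice is confirmed. Next I measure.

```bash
python3 - <<'E'
from h import *
np.set_printoptions(precision=3,suppress=True)
S=np.load('scene0.npy',allow_pickle=True).item();T=np.load('top0.npy',allow_pickle=True).item()
c=lambda x,y:(200+x/3.63,145+y/3.63)
# white hook mask
for d,n,roi in((S,'s',(205,230,275,270)),(T,'t',(200,205,285,248))):
    im=d['img'].astype(int);m=((im.min(2)>135)&(im.max(2)-im.min(2)<45)).astype(np.uint8)
    x0,y0,x1,y1=roi;k=np.zeros_like(m);k[y0:y1,x0:x1]=m[y0:y1,x0:x1]
    nn,l,st,ce=cv2.connectedComponentsWithStats(k)
    i=1+np.argmax(st[1:,4]);ys,xs=np.where(l==i);print(n,st[i])
    q=np.array([on(d,x,y,.007) for x,y in zip(xs,ys)])[:,:2]
    print(' lo/hi y',q[q[:,1].argmin()],q[q[:,1].argmax()],'min x',q[q[:,0].argmin()])
    far=q[:,1].max()
    for a in np.arange(.02,.12,.02):
        s=q[np.abs(q[:,1]-(far-a))<.006];print('  y',far-a,s[:,0].min(),s[:,0].max())
print('FL',on(S,*c(252,152),.168),on(S,*c(260,175),.15),on(T,258,172,.168),on(T,260,184,.150))
print('FR',on(S,*c(772,80),.168),on(S,*c(772,102),.15),on(T,418,158,.168))
print('BR',on(S,*c(640,0),.168),on(T,398,112,.168), 'BL',on(T,250,127,.168))
print('jar lid L/R at z.099',on(S,*c(283,185),.099),on(S,*c(368,180),.099))
print('spice base',on(S,*c(583,246),0),'top',on(S,*c(588,145),.1))
print('dish corners scene',[on(S,*c(*p),.18)[:2] for p in((195,55),(225,120))],'top',[on(T,*p,.18)[:2] for p in((246,134),(247,164),(306,163))])
print('purple',on(S,382,250,0),on(T,374,243,0),on(T,414,252,0))
E
```

```text
s [212 232  63  35 498]
 lo/hi y [ 0.447 -0.044] [0.407 0.116] min x [0.363 0.004]
  y 0.09557849389630964 0.401296896431349 0.4715586670307439
  y 0.07557849389630963 0.44451923516950875 0.4666370588800193
  y 0.055578493896309644 0.4380080425616647 0.46305234136352147
  y 0.03557849389630964 0.43138638360751025 0.4541025357645597
  y 0.015578493896309636 0.4260753906689838 0.4489238852662174
t [205 210  62  35 416]
 lo/hi y [ 0.43  -0.033] [0.406 0.114] min x [0.393 0.109]
  y 0.09435460748417095 0.45359257610910886 0.46935125881155326
  y 0.07435460748417094 0.4463316397892624 0.4643171049383581
  y 0.05435460748417095 0.44182727429116087 0.45700786429678086
  y 0.03435460748417095 0.43562897471941375 0.45136838306683913
  y 0.014354607484170945 0.43106021642229275 0.4462639164259581
FL [ 0.391 -0.011  0.168] [ 0.393 -0.016  0.15 ] [ 0.416 -0.024  0.168] [ 0.397 -0.019  0.15 ]
FR [ 0.282 -0.35   0.168] [ 0.283 -0.355  0.15 ] [ 0.291 -0.352  0.168]
BR [ 0.446 -0.385  0.168] [ 0.438 -0.402  0.168] BL [ 0.555 -0.062  0.168]
jar lid L/R at z.099 [ 0.458 -0.068  0.099] [ 0.43  -0.119  0.099]
spice base [ 0.398 -0.296  0.   ] top [ 0.381 -0.278  0.1  ]
dish corners scene [array([ 0.52 , -0.041]), array([ 0.417, -0.008])] top [array([ 0.524, -0.042]), array([ 0.437, -0.009]), array([ 0.382, -0.122])]
purple [ 0.236 -0.22   0.   ] [ 0.23  -0.222 -0.   ] [ 0.167 -0.29   0.   ]
```

```bash
cat >> h.py <<'E'
# shelf frame estimate
SC=np.array([.423,-.213]);SX=np.array([.952,-.307]);SY=np.array([.307,.952])
def sh(p): r=np.array(p[:2])-SC;return r@SX,r@SY
def ws(x,y): return SC+x*SX+y*SY
def go(x,y,z,phi=None):
    "shares to reach TCP x,y,z and closing-axis angle phi (deg), tool down"
    from scipy.spatial.transform import Rotation as Ro
    s=manip.get_state();w=s['ee_rot'];R=Ro.from_quat([*w[1:],w[0]]).as_matrix()
    d=R.T@(np.array([x,y,z])-s['position'])/.25
    ph=np.degrees(np.arctan2(R[1,1],R[0,1]))
    a='' if phi is None else ' az %.3f'%(-((phi-ph+180)%360-180)/90)
    print('pos',s['position'].round(4),'phi %.1f tilt %.3f q1 %.2f q6 %.2f t %.1f F'%(ph,np.arccos(-R[2,2]),s['qpos'][0],s['qpos'][5],s['clock']),np.round(s['contact_force'],1),'| d',d.round(3),a)
E
python3 - <<'E'
from h import *
np.set_printoptions(precision=3,suppress=True)
S=np.load('scene0.npy',allow_pickle=True).item();T=np.load('top0.npy',allow_pickle=True).item()
print('sink',on(S,200,290,0),on(S,215,398,0),on(T,190,265,0),on(T,195,398,0),on(T,0,300,0))
print('wall base',on(S,100,212,0),on(T,20,165,0),'bottle',on(S,78,252,0),'faucet',on(S,62,288,0))
E
python3 -m jog '[{"dz":-0.4},{"dz":-0.4},{"dz":-0.4,"dx":0.456,"dy":-0.538},{"dz":-0.4,"dx":0.456,"dy":-0.538},{"dz":-0.4,"dx":0.456,"dy":-0.538}]'
python3 -m jog '[{"dx":0.7,"dy":-0.82},{"dx":0.7,"dy":-0.82},{"dx":0.7,"dy":-0.82},{"dx":0.7,"dy":-0.82},{"dx":0.7,"dy":-0.82}]'
python3 -c "from h import *; p=(.453,.066);go(*p,.2,-15.7)"
```

```text
sink [0.358 0.184 0.   ] [0.115 0.251 0.   ] [0.373 0.179 0.   ] [0.102 0.252 0.   ] [0.478 0.564 0.   ]
wall base [0.828 0.294 0.   ] [0.884 0.501 0.   ] bottle [0.653 0.368 0.   ] faucet [0.531 0.411 0.   ]
pos [ 0.1287 -0.5599  0.2014] phi -77.1 tilt 0.002 q1 -1.47 q6 -0.12 t 0.1 F [-0.1  0.1 -1.6] | d [ 1.825 -2.15   0.01 ]  az -0.682schema error: expected keys dx, dy, dz, ax, ay, az, grip
schema error: expected keys dx, dy, dz, ax, ay, az, grip
```

```bash

python3 -m jog '[{"dx":0,"dy":0,"dz":-0.4,"ax":0,"ay":0,"az":0,"grip":1},{"dx":0,"dy":0,"dz":-0.4,"ax":0,"ay":0,"az":0,"grip":1},{"dx":0.456,"dy":-0.538,"dz":-0.4,"ax":0,"ay":0,"az":0,"grip":1},{"dx":0.456,"dy":-0.538,"dz":-0.4,"ax":0,"ay":0,"az":0,"grip":1},{"dx":0.456,"dy":-0.538,"dz":-0.4,"ax":0,"ay":0,"az":0,"grip":1}]'
python3 -m jog '[{"dx":0.7,"dy":-0.82,"dz":-0.4,"ax":0,"ay":0,"az":0,"grip":1},{"dx":0.7,"dy":-0.82,"dz":-0.4,"ax":0,"ay":0,"az":0,"grip":1},{"dx":0.7,"dy":-0.82,"dz":-0.4,"ax":0,"ay":0,"az":0,"grip":1},{"dx":0.7,"dy":-0.82,"dz":-0.4,"ax":0,"ay":0,"az":0,"grip":1},{"dx":0.7,"dy":-0.82,"dz":-0.4,"ax":0,"ay":0,"az":0,"grip":1}]'
python3 -c "from h import *; p=(.453,.066);go(*p,.2,-15.7)"
```

```text
clock: 0.52
position: [0.1862, -0.4491, 0.2975]
ee_rot: [0.0, 0.994, 0.112, 0.0]
contact_force: [0.6, 0.2, -0.0]
width: 0.0855
gripper_force: 0.0
clock: 0.93
position: [0.2764, -0.2747, 0.3702]
ee_rot: [-0.0, 0.994, 0.112, 0.0]
contact_force: [0.7, -0.8, 0.9]
width: 0.0856
gripper_force: 0.0
pos [ 0.2764 -0.2747  0.3702] phi -77.1 tilt 0.000 q1 -0.96 q6 0.38 t 0.9 F [ 0.7 -0.8  0.9] | d [ 0.993 -1.17   0.681]  az -0.682
```

```bash

python3 -m jog '[{"dx":0.5,"dy":-0.585,"dz":0,"ax":0,"ay":0,"az":0,"grip":1},{"dx":0.5,"dy":-0.585,"dz":0,"ax":0,"ay":0,"az":0,"grip":1},{"dx":0.5,"dy":-0.585,"dz":0,"ax":0,"ay":0,"az":0,"grip":1},{"dx":0.5,"dy":-0.585,"dz":0,"ax":0,"ay":0,"az":0,"grip":1},{"dx":0.5,"dy":-0.585,"dz":0,"ax":0,"ay":0,"az":0,"grip":1}]' >/dev/null
python3 -m jog '[{"dx":0.49,"dy":-0.585,"dz":0.4,"ax":0,"ay":0,"az":-0.39,"grip":1},{"dx":0.49,"dy":-0.585,"dz":0.4,"ax":0,"ay":0,"az":-0.39,"grip":1},{"dx":0.49,"dy":-0.585,"dz":0.4,"ax":0,"ay":0,"az":-0.39,"grip":1},{"dx":0.49,"dy":-0.585,"dz":0.4,"ax":0,"ay":0,"az":-0.39,"grip":1},{"dx":0.49,"dy":-0.585,"dz":0.4,"ax":0,"ay":0,"az":-0.39,"grip":1}]'>/dev/null
python3 -m jog '[{"dx":0,"dy":0,"dz":0,"ax":0,"ay":0,"az":-0.29,"grip":0.2},{"dx":0,"dy":0,"dz":0,"ax":0,"ay":0,"az":-0.29,"grip":0.2},{"dx":0,"dy":0,"dz":0,"ax":0,"ay":0,"az":-0.29,"grip":0.2},{"dx":0,"dy":0,"dz":0,"ax":0,"ay":0,"az":-0.29,"grip":0.2},{"dx":0,"dy":0,"dz":0,"ax":0,"ay":0,"az":-0.29,"grip":0.2}]'
python3 - <<'E'
from h import *
np.set_printoptions(precision=3,suppress=True)
go(.453,.066,.10,-15.7)
a=snap('scene','scene1.png');b=snap('top','top1.png')
cv2.imwrite('pics/both1.png',cv2.resize(np.vstack([a['img'],b['img']])[:,:,::-1],None,fx=.75,fy=.75))
E
```

```text
clock: 2.18
position: [0.4488, 0.0584, 0.2725]
ee_rot: [-0.0, 0.797, 0.603, -0.001]
contact_force: [-0.1, 0.7, 0.3]
width: 0.0511
gripper_force: 0.0
pos [0.449 0.058 0.273] phi -15.8 tilt 0.001 q1 -0.02 q6 0.25 t 2.2 F [-0.1  0.7  0.3] | d [0.034 0.009 0.69 ]  az -0.001
```

View pics/both1.png

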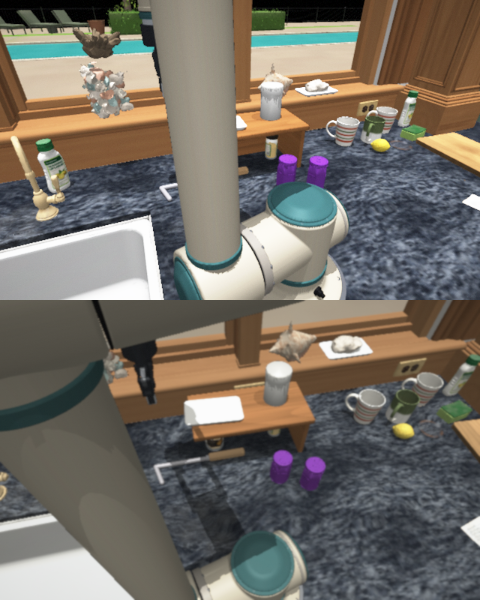

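The top view shows the whole shelf, with the dish on the left at about (285,147) and the tin at (370,112). The hook's handle ends at about (327,203) and its bend is at (209,223). I refine these from that view.

```bash
python3 - <<'E'
from h import *
np.set_printoptions(precision=3,suppress=True)
T=manip.get_image('top');np.save('top1.npy',T,allow_pickle=True)
S=np.load('scene0.npy',allow_pickle=True).item()
im=T['img'];hsv=cv2.cvtColor(im,cv2.COLOR_RGB2HSV)
# dish
m=((hsv[...,1]<40)&(hsv[...,2]>200)).astype(np.uint8);k=np.zeros_like(m);k[110:180,235:340]=m[110:180,235:340]
c=max(cv2.findContours(k,0,2)[0],key=cv2.contourArea)
q=np.array([on(T,*p[0],.178)[:2] for p in c],np.float32);r=cv2.minAreaRect(q);print('dish',r)
print(' shelf frame',sh(r[0]))
# board top: orange
w=((hsv[...,0]<20)&(hsv[...,1]>110)).astype(np.uint8)
crop=np.hstack([cv2.resize(im[100:240,190:430],(800,467),interpolation=cv2.INTER_CUBIC)])
cv2.imwrite('pics/crop1.png',crop[:,:,::-1])
E
```

```text
dish ((0.45079049468040466, -0.10381113737821579), (0.1676163524389267, 0.10132711380720139), 70.64216613769531)
 shelf frame (np.float64(-0.0070644298891425), np.float64(0.1124794790828228))
```

View pics/crop1.png

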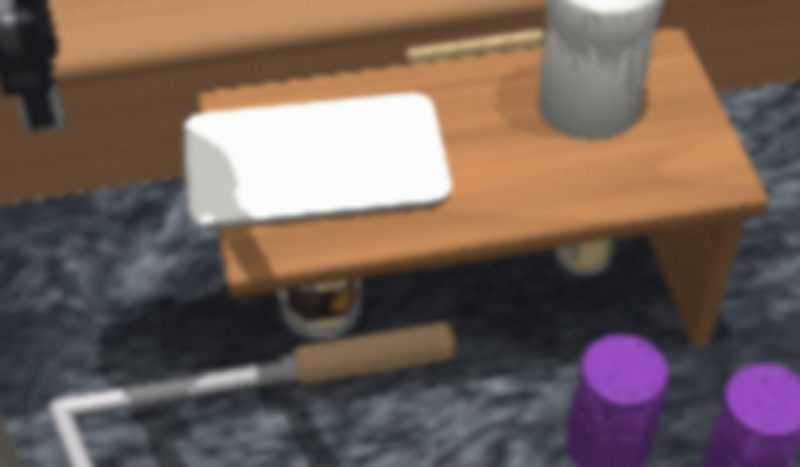

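The jar's base is at crop (322,338) under the shelf's front edge, the spice jar's at (583,275), and the handle's end at (452,342).

```bash
python3 - <<'E'
from h import *
np.set_printoptions(precision=3,suppress=True)
T=np.load('top1.npy',allow_pickle=True).item();S=np.load('scene0.npy',allow_pickle=True).item()
c=lambda x,y:(190+x/3.3333,100+y/3.3333)
P={}
for n,(x,y),z in(('FL',(226,268),.168),('FLb',(233,296),.15),('FR',(768,195),.168),('FRb',(766,212),.15),('BR',(687,30),.168),('BL',(200,95),.168),('jar front',(322,338),0),('jarL',(279,305),.01),('jarR',(363,300),.01),('spice front',(583,275),0),('tinbase',(590,136),.168),('tinL',(540,100),.168),('tinR',(647,95),.168),('hend1',(453,325),.022),('hend2',(453,358),.0),('hs1',(297,345),.022),('hs2',(297,382),0),('bend',(58,404),.007)):
    p=on(T,*c(x,y),z);P[n]=p[:2];print(n,p[:2],'shelf',np.round(sh(p),3))
print('FL-FR',np.linalg.norm(P['FL']-P['FR']),'ang',np.degrees(np.arctan2(*(P['FL']-P['FR'])[::-1])),'depth',np.linalg.norm(P['BR']-P['FR']))
print('centre',(P['FL']+P['FR']+P['BR']+P['BL'])/4)
# dish and lid height from two views: dish BL corner & FL corner
d=lambda x,y:(200+x/3.63,145+y/3.63)
print(tri(T,c(187,118),S,d(193,56)),tri(T,c(195,222),S,d(225,122)))
print('bend tri',tri(T,c(58,404),S,d(52,382)))
print('jar lid left vs base', tri(T,c(322,338),S,d(320,290)))
E
```

```text
FL [ 0.394 -0.015] shelf [-0.089  0.18 ]
FLb [ 0.385 -0.014] shelf [-0.097  0.178]
FR [ 0.288 -0.356] shelf [-0.085 -0.178]
FRb [ 0.288 -0.359] shelf [-0.084 -0.18 ]
BR [ 0.45  -0.404] shelf [ 0.084 -0.174]
BL [ 0.55 -0.06] shelf [0.074 0.184]
jar front [ 0.435 -0.092] shelf [-0.025  0.119]
jarL [ 0.472 -0.074] shelf [0.004 0.148]
jarR [ 0.447 -0.133] shelf [-0.002  0.084]
spice front [ 0.397 -0.302] shelf [ 0.002 -0.092]
tinbase [ 0.388 -0.282] shelf [-0.012 -0.076]
tinL [ 0.435 -0.27 ] shelf [ 0.029 -0.05 ]
tinR [ 0.405 -0.339] shelf [ 0.021 -0.126]
hend1 [ 0.386 -0.178] shelf [-0.046  0.022]
hend2 [ 0.373 -0.171] shelf [-0.061  0.024]
hs1 [ 0.422 -0.067] shelf [-0.046  0.139]
hs2 [ 0.407 -0.058] shelf [-0.063  0.142]
bend [0.464 0.106] shelf [-0.059  0.316]
FL-FR 0.3575326509315863 ang 72.68156766011091 depth 0.16916279864991604
centre [ 0.42  -0.209]
(array([ 0.522, -0.04 ,  0.179]), np.float64(0.0006406588257860266)) (array([ 0.434, -0.013,  0.172]), np.float64(0.0055015907328865715))
bend tri (array([0.469, 0.106, 0.001]), np.float64(0.0010024168991561565))
jar lid left vs base (array([ 0.422, -0.08 ,  0.026]), np.float64(0.013764132675141998))
```

```bash

python3 -m jog '[{"dx":0.04,"dy":0.01,"dz":0.7,"ax":0,"ay":0,"az":0,"grip":-0.1},{"dx":0.04,"dy":0.01,"dz":0.7,"ax":0,"ay":0,"az":0,"grip":-0.1},{"dx":0.04,"dy":0.01,"dz":0.7,"ax":0,"ay":0,"az":0,"grip":-0.1},{"dx":0.04,"dy":0.01,"dz":0.7,"ax":0,"ay":0,"az":0,"grip":-0.1},{"dx":0.04,"dy":0.01,"dz":0.7,"ax":0,"ay":0,"az":0,"grip":-0.1}]'
python3 -m jog '[{"dx":0,"dy":0,"dz":0.16,"ax":0,"ay":0,"az":0,"grip":-0.1},{"dx":0,"dy":0,"dz":0.3,"ax":0,"ay":0,"az":0,"grip":-0.1},{"dx":0,"dy":0,"dz":0.36,"ax":0,"ay":0,"az":0,"grip":-0.1},{"dx":0,"dy":0,"dz":0.36,"ax":0,"ay":0,"az":0,"grip":-0.1},{"dx":0,"dy":0,"dz":0.36,"ax":0,"ay":0,"az":0,"grip":-0.1}]'
python3 - <<'E'
from h import *
go(.454,.068,.003,-15.7)
b=snap('top');cv2.imwrite('pics/g1.png',cv2.resize(b['img'][130:270,150:390],None,fx=2.5,fy=2.5,interpolation=2)[:,:,::-1])
E
```

```text
clock: 2.75
position: [0.4489, 0.0672, 0.0926]
ee_rot: [-0.004, 0.798, 0.602, -0.005]
contact_force: [-1.3, 0.4, -0.4]
width: 0.0387
gripper_force: 0.0
clock: 3.17
position: [0.4551, 0.067, 0.0087]
ee_rot: [0.0, 0.798, 0.602, 0.0]
contact_force: [0.3, 1.1, 0.6]
width: 0.0381
gripper_force: 0.0
pos [0.4551 0.067  0.0087] phi -15.9 tilt 0.000 q1 -0.01 q6 0.27 t 3.2 F [0.3 1.1 0.6] | d [ 0.003 -0.005  0.023]  az -0.002
```

View pics/g1.png

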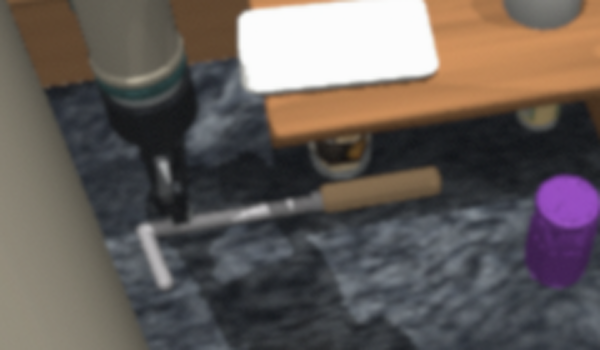

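The fingers straddle the bar near the bend (crop 175,215), so I close here.

```bash

python3 -m jog '[{"dx":0,"dy":0,"dz":0.02,"ax":0,"ay":0,"az":0,"grip":-0.1},{"dx":0,"dy":0,"dz":0.02,"ax":0,"ay":0,"az":0,"grip":-1},{"dx":0,"dy":0,"dz":0.02,"ax":0,"ay":0,"az":0,"grip":-1},{"dx":0,"dy":0,"dz":0.02,"ax":0,"ay":0,"az":0,"grip":-1},{"dx":0,"dy":0,"dz":0.02,"ax":0,"ay":0,"az":0,"grip":-1}]' 60
python3 -m jog '[{"dx":0,"dy":0,"dz":-0.01,"ax":0,"ay":0,"az":0,"grip":-1},{"dx":0,"dy":0,"dz":-0.01,"ax":0,"ay":0,"az":0,"grip":-1},{"dx":0,"dy":0,"dz":-0.01,"ax":0,"ay":0,"az":0,"grip":-1},{"dx":0,"dy":0,"dz":-0.01,"ax":0,"ay":0,"az":0,"grip":-1}]'

```

```text
clock: 3.63
position: [0.4546, 0.0671, 0.0036]
ee_rot: [0.0, 0.798, 0.603, 0.0]
contact_force: [0.4, -0.2, 0.8]
width: -0.0
gripper_force: 0.0
clock: 3.97
position: [0.4543, 0.0671, 0.0056]
ee_rot: [0.0, 0.798, 0.603, 0.0]
contact_force: [-0.1, -0.2, -0.6]
width: -0.0003
gripper_force: 0.0
```

```bash
python3 - <<'E'
from h import *
np.set_printoptions(precision=3,suppress=True)
S=manip.get_image('scene');T=manip.get_image('top')
np.save('t2.npy',T,allow_pickle=True)
p=manip.get_state()['position'];u=proj(T,p);v=proj(S,p);print(u,v)
a=cv2.resize(T['img'][180:260,190:320],(780,480),interpolation=2);cv2.imwrite('pics/g2.png',a[:,:,::-1])
E
```

```text
[224.15  218.535] [232.212 246.145]
```

View pics/g2.png

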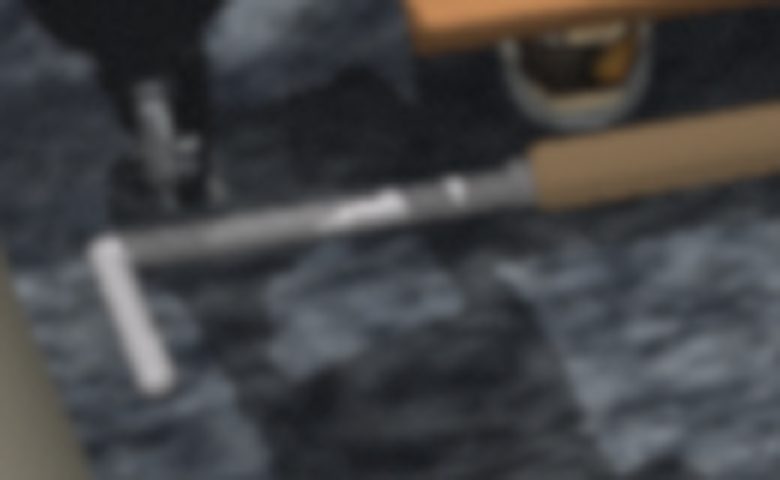

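```bash

python3 -m jog '[{"dx":0,"dy":0,"dz":-0.15,"ax":0,"ay":0,"az":0,"grip":-1},{"dx":0,"dy":0,"dz":-0.3,"ax":0,"ay":0,"az":0,"grip":-1},{"dx":0,"dy":0,"dz":-0.3,"ax":0,"ay":0,"az":0,"grip":-1},{"dx":0,"dy":0,"dz":-0.3,"ax":0,"ay":0,"az":0,"grip":-1}]'
python3 - <<'E'
from h import *
np.set_printoptions(precision=3,suppress=True)
S0=np.load('scene0.npy',allow_pickle=True).item();T0=np.load('top0.npy',allow_pickle=True).item()
S=manip.get_image('scene');T=manip.get_image('top');np.save('t3.npy',T,allow_pickle=True);np.save('s3.npy',S,allow_pickle=True)
p0=np.array([.1287,-.56,.2014]);p=manip.get_state()['position']
out=[]
for d,q in((S0,p0),(T0,p0),(S,p),(T,p)):
    u=proj(d,q);print(u);x,y=u.astype(int);x=min(max(x,40),599);y=min(max(y,40),359)
    c=d['img'][y-40:y+30,x-40:x+40].copy();c=cv2.resize(c,(400,300),interpolation=cv2.INTER_LINEAR)
    cv2.circle(c,(int((u[0]-x+40.5)*5),int((u[1]-y+40.5)*300/70)),4,(255,0,0),1);out.append(c)
cv2.imwrite('pics/g3.png',np.vstack([np.hstack(out[:2]),np.hstack(out[2:])])[:,:,::-1])
E
```

```text
clock: 4.4
position: [0.4561, 0.0671, 0.0824]
ee_rot: [0.002, 0.798, 0.603, 0.002]
contact_force: [-0.9, 0.3, -0.1]
width: -0.0002
gripper_force: 0.0
[521.258 154.887]
[551.305 163.894]
[228.746 219.953]
[218.802 200.172]
```

View pics/g3.png

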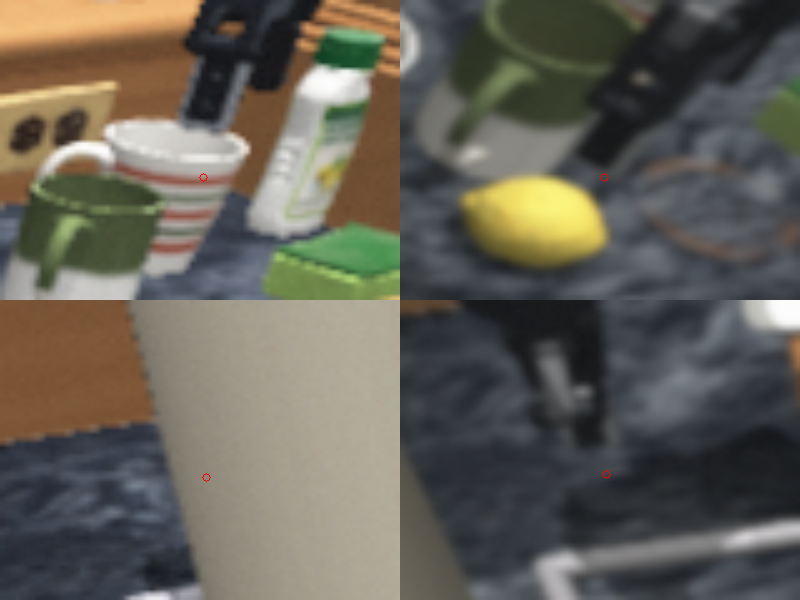

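```bash

python3 -m jog '[{"dx":0,"dy":0.12,"dz":0,"ax":0,"ay":0,"az":0,"grip":-1},{"dx":0,"dy":0.12,"dz":0.16,"ax":0,"ay":0,"az":0,"grip":-1},{"dx":0,"dy":0.12,"dz":0.31,"ax":0,"ay":0,"az":0,"grip":-1},{"dx":0,"dy":0.12,"dz":0.31,"ax":0,"ay":0,"az":0,"grip":-1},{"dx":0,"dy":0.12,"dz":0.31,"ax":0,"ay":0,"az":0,"grip":-1}]' | head -4
python3 -m jog '[{"dx":0,"dy":0,"dz":0.012,"ax":0,"ay":0,"az":0,"grip":-1},{"dx":0,"dy":0,"dz":0.012,"ax":0,"ay":0,"az":0,"grip":-1},{"dx":0,"dy":0,"dz":0.012,"ax":0,"ay":0,"az":0,"grip":-1}]' |head -4
python3 -m jog '[{"dx":0,"dy":0,"dz":0.012,"ax":0,"ay":0,"az":0,"grip":-1},{"dx":0,"dy":0,"dz":0.012,"ax":0,"ay":0,"az":0,"grip":-1},{"dx":0,"dy":0,"dz":0.012,"ax":0,"ay":0,"az":0,"grip":-1}]' |head -4

```

```text
clock: 4.92
position: [0.4796, 0.0589, 0.0005]
ee_rot: [-0.003, 0.798, 0.603, -0.003]
contact_force: [0.1, -0.8, -0.2]
clock: 5.17
position: [0.4843, 0.059, 0.0015]
ee_rot: [0.001, 0.798, 0.603, 0.001]
contact_force: [-0.1, 0.1, -0.7]
clock: 5.42
position: [0.4834, 0.0589, -0.0024]
ee_rot: [0.0, 0.798, 0.603, 0.0]
contact_force: [0.2, 0.5, -0.5]
```

```bash

for i in 1; do python3 -m jog '[{"dx":0,"dy":0,"dz":0.02,"ax":0,"ay":0,"az":0,"grip":-1},{"dx":0,"dy":0,"dz":0.02,"ax":0,"ay":0,"az":0,"grip":-1},{"dx":0,"dy":0,"dz":0.02,"ax":0,"ay":0,"az":0,"grip":-1}]' |sed -n '2p;4p'; done
python3 -m jog '[{"dx":0,"dy":0,"dz":0.016,"ax":0,"ay":0,"az":0,"grip":-1},{"dx":0,"dy":0,"dz":0.016,"ax":0,"ay":0,"az":0,"grip":-1},{"dx":0,"dy":0,"dz":0.016,"ax":0,"ay":0,"az":0,"grip":-1}]' |sed -n '2p;4p'
```

```text
position: [0.4828, 0.0589, -0.0083]
contact_force: [-0.0, -0.5, 0.7]
position: [0.4829, 0.0589, -0.0123]
contact_force: [-0.2, -0.5, 0.1]
```

```bash
python3 -c "
from h import *
s=manip.get_state();print({k:np.round(v,4) for k,v in s.items()}, manip.pinch_z)"
```

```text
{'clock': np.float64(5.9167), 'qpos': array([-2.1700e-02,  3.7210e-01,  1.9906e+00, -2.0000e-04,  7.7960e-01,
        2.5530e-01]), 'qd': array([ 0.0005, -0.0042, -0.0025,  0.0005,  0.0027,  0.    ]), 'effort': array([-3.90000e-03, -3.82539e+01, -1.55405e+01, -7.00000e-04,
       -5.20000e-03, -0.00000e+00]), 'position': array([ 0.4829,  0.0589, -0.0123]), 'ee_rot': array([-2.000e-04,  7.979e-01,  6.028e-01, -3.000e-04]), 'contact_force': array([-0.2039, -0.4501,  0.1078]), 'moment': array([ 0.019 ,  0.0096, -0.0734]), 'gripper_force': np.float64(0.0), 'width': np.float64(-0.0001)} 0.0187
```

```bash

python3 -m jog '[{"dx":0,"dy":0,"dz":0.016,"ax":0,"ay":0,"az":0,"grip":-1},{"dx":0,"dy":0,"dz":0.016,"ax":0,"ay":0,"az":0,"grip":-1},{"dx":0,"dy":0,"dz":0.016,"ax":0,"ay":0,"az":0,"grip":-1}]' |sed -n '2p;4p'
python3 -m jog '[{"dx":0,"dy":0,"dz":0.012,"ax":0,"ay":0,"az":0,"grip":-1},{"dx":0,"dy":0,"dz":0.012,"ax":0,"ay":0,"az":0,"grip":-1},{"dx":0,"dy":0,"dz":0.012,"ax":0,"ay":0,"az":0,"grip":-1}]' |sed -n '2p;4p'

```

```text
position: [0.4829, 0.0589, -0.0163]
contact_force: [-0.1, 0.3, 0.2]
position: [0.483, 0.0589, -0.0191]
contact_force: [0.1, 0.7, -0.3]
```

```bash

python3 - <<'E'
from h import *
np.set_printoptions(precision=2,suppress=True)
T=np.load('t3.npy',allow_pickle=True).item();p=np.array([.4561,.0671,.0824])
for dz in(0,.01,.02,.03): print(dz,proj(T,p+[0,0,dz]))
for o in((.02,0,0),(0,.02,0)):print(o,proj(T,p+o))
E
python3 -m jog '[{"dx":0,"dy":0,"dz":0.012,"ax":0,"ay":0,"az":0,"grip":-1},{"dx":0,"dy":0,"dz":0.012,"ax":0,"ay":0,"az":0,"grip":-1},{"dx":0,"dy":0,"dz":0.012,"ax":0,"ay":0,"az":0,"grip":-1}]' |sed -n '2p;4p'

```

```text
0 [218.23 198.71]
0.01 [217.44 196.02]
0.02 [216.63 193.29]
0.03 [215.82 190.51]
(0.02, 0, 0) [215.35 192.66]
(0, 0.02, 0) [209.87 201.91]
position: [0.4829, 0.0589, -0.0222]
contact_force: [0.0, -0.1, 0.2]
```

```bash

python3 -m jog '[{"dx":0,"dy":0,"dz":0.01,"ax":0,"ay":0,"az":0,"grip":-1},{"dx":0,"dy":0,"dz":0.01,"ax":0,"ay":0,"az":0,"grip":-1},{"dx":0,"dy":0,"dz":0.01,"ax":0,"ay":0,"az":0,"grip":-1}]' |sed -n '2p;4p'
python3 -m jog '[{"dx":0,"dy":0,"dz":0.01,"ax":0,"ay":0,"az":0,"grip":-1},{"dx":0,"dy":0,"dz":0.01,"ax":0,"ay":0,"az":0,"grip":-1},{"dx":0,"dy":0,"dz":0.01,"ax":0,"ay":0,"az":0,"grip":-1}]' |sed -n '2p;4p'

```

```text
position: [0.483, 0.0589, -0.0246]
contact_force: [-0.2, -1.1, 0.1]
position: [0.483, 0.0589, -0.0271]
contact_force: [0.3, -0.4, -0.7]
```

```bash

python3 -m jog '[{"dx":0,"dy":0,"dz":0.01,"ax":0,"ay":0,"az":0,"grip":-1},{"dx":0,"dy":0,"dz":0.01,"ax":0,"ay":0,"az":0,"grip":-1},{"dx":0,"dy":0,"dz":0.01,"ax":0,"ay":0,"az":0,"grip":-1}]' |sed -n '2p;4p'
python3 -c "
from h import *
s=manip.get_state();print({k:np.round(v,4) for k,v in s.items()})
T=snap('top');np.save('t4.npy',T,allow_pickle=True)
u=proj(T,s['position']);print(u);x,y=u.astype(int)
cv2.imwrite('pics/g4.png',cv2.resize(T['img'][y-50:y+25,x-50:x+50],(800,600),interpolation=2)[:,:,::-1])"
```

```text
position: [0.4835, 0.0589, -0.0291]
contact_force: [-0.7, 0.2, 4.6]
{'clock': np.float64(7.4167), 'qpos': array([-2.1700e-02,  3.9800e-01,  2.0081e+00, -2.0000e-04,  7.3460e-01,
        2.5530e-01]), 'qd': array([-0.0002,  0.0002,  0.0008,  0.0002, -0.0016,  0.0002]), 'effort': array([-4.39000e-02, -3.67381e+01, -1.39597e+01, -2.60000e-03,
       -2.07100e-01, -1.00000e-04]), 'position': array([ 0.4835,  0.0589, -0.0291]), 'ee_rot': array([3.000e-04, 7.979e-01, 6.028e-01, 3.000e-04]), 'contact_force': array([-0.7012,  0.1828,  4.6349]), 'moment': array([ 0.0201,  0.076 , -0.082 ]), 'gripper_force': np.float64(2.347), 'width': np.float64(-0.0002)}
[225.54436058 216.68851031]
```

View pics/g4.png

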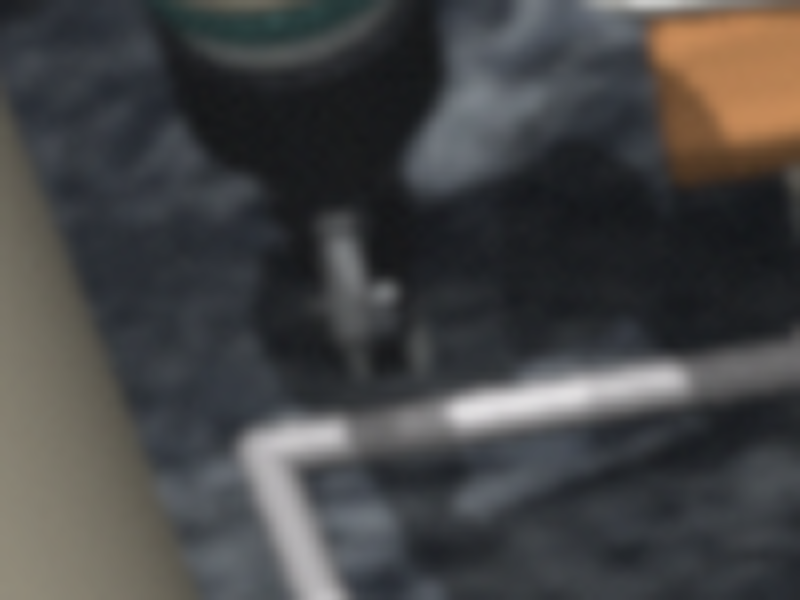

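Contact comes only at reported z = -0.029. The real fingertips are therefore about 28 mm above the reported TCP, with no horizontal bias in the image, and the first grasp closed above the bar. I correct z for this and grasp again.

```bash
echo 'ZB=.0285 # true tip z = reported + ZB' >> h.py
python3 -m jog '[{"dx":0,"dy":0,"dz":-0.16,"ax":0,"ay":0,"az":0,"grip":-0.1},{"dx":0,"dy":0,"dz":-0.24,"ax":0,"ay":0,"az":0,"grip":-0.1},{"dx":0.01,"dy":-0.125,"dz":-0.24,"ax":0,"ay":0,"az":0,"grip":-0.1},{"dx":0.01,"dy":-0.125,"dz":-0.24,"ax":0,"ay":0,"az":0,"grip":-0.1},{"dx":0.01,"dy":-0.125,"dz":-0.24,"ax":0,"ay":0,"az":0,"grip":-0.1}]'
python3 -c "from h import *; go(.4545,.068,.003-ZB,-15.7)"
```

```text
clock: 7.88
position: [0.4518, 0.0702, 0.0304]
ee_rot: [-0.0, 0.798, 0.603, -0.001]
contact_force: [0.8, -0.2, 0.6]
width: 0.0386
gripper_force: 0.0
pos [0.4518 0.0702 0.0304] phi -15.8 tilt 0.002 q1 0.00 q6 0.28 t 7.9 F [ 0.8 -0.2  0.6] | d [-0.005  0.013  0.223]  az -0.001
```

```bash

python3 -m jog '[{"dx":0,"dy":0.01,"dz":0.12,"ax":0,"ay":0,"az":0,"grip":-0.1},{"dx":0,"dy":0.01,"dz":0.22,"ax":0,"ay":0,"az":0,"grip":-0.1},{"dx":0,"dy":0.01,"dz":0.22,"ax":0,"ay":0,"az":0,"grip":-0.1},{"dx":0,"dy":0.01,"dz":0.22,"ax":0,"ay":0,"az":0,"grip":-0.1}]'
python3 -m jog '[{"dx":0,"dy":0,"dz":0,"ax":0,"ay":0,"az":0,"grip":-1},{"dx":0,"dy":0,"dz":0,"ax":0,"ay":0,"az":0,"grip":-1},{"dx":0,"dy":0,"dz":0,"ax":0,"ay":0,"az":0,"grip":-1},{"dx":0,"dy":0,"dz":0,"ax":0,"ay":0,"az":0,"grip":-1},{"dx":0,"dy":0,"dz":0,"ax":0,"ay":0,"az":0,"grip":-1}]' 60
```

```text
clock: 8.22
position: [0.4552, 0.069, -0.0257]
ee_rot: [-0.001, 0.798, 0.603, -0.002]
contact_force: [0.6, -0.8, -0.3]
width: 0.0385
gripper_force: 0.0
clock: 8.63
position: [0.4573, 0.0692, -0.0234]
ee_rot: [0.001, 0.798, 0.603, 0.001]
contact_force: [1.0, -0.5, 6.0]
width: 0.0109
gripper_force: 59.1
```

```bash

python3 -m jog '[{"dx":0,"dy":0,"dz":-0.012,"ax":0,"ay":0,"az":0.08,"grip":-1},{"dx":0,"dy":0,"dz":-0.012,"ax":0,"ay":0,"az":0.15,"grip":-1},{"dx":0,"dy":0,"dz":-0.012,"ax":0,"ay":0,"az":0.22,"grip":-1},{"dx":0,"dy":0,"dz":-0.012,"ax":0,"ay":0,"az":0.29,"grip":-1},{"dx":0,"dy":0,"dz":-0.012,"ax":0,"ay":0,"az":0.33,"grip":-1}]'
python3 -m jog '[{"dx":0,"dy":0,"dz":0,"ax":0,"ay":0,"az":0.08,"grip":-1},{"dx":0,"dy":0,"dz":0,"ax":0,"ay":0,"az":0.15,"grip":-1},{"dx":0,"dy":0,"dz":0,"ax":0,"ay":0,"az":0.22,"grip":-1},{"dx":0,"dy":0,"dz":0,"ax":0,"ay":0,"az":0.29,"grip":-1},{"dx":0,"dy":0,"dz":0,"ax":0,"ay":0,"az":0.33,"grip":-1}]'
python3 - <<'E'
from h import *
T=snap('top');go(.49,.069,-.023,-106)
hsv=cv2.cvtColor(T['img'],cv2.COLOR_RGB2HSV)
# handle colour learnt from earlier frame
T1=np.load('top1.npy',allow_pickle=True).item();h1=cv2.cvtColor(T1['img'],cv2.COLOR_RGB2HSV)
s=h1[205:209,285:318].reshape(-1,3);print(np.percentile(s,[5,50,95],axis=0))
np.save('t5.npy',T,allow_pickle=True)
E
```

```text
clock: 9.05
position: [0.4563, 0.0691, -0.0213]
ee_rot: [0.0, 0.926, 0.376, 0.0]
contact_force: [0.2, 0.2, -1.9]
width: 0.0108
gripper_force: 58.9
clock: 9.47
position: [0.4562, 0.0691, -0.0214]
ee_rot: [0.0, 0.992, 0.126, 0.0]
contact_force: [-0.5, -0.6, -0.8]
width: 0.0107
gripper_force: 58.9
pos [ 0.4562  0.0692 -0.0214] phi -75.5 tilt 0.000 q1 -0.00 q6 1.32 t 9.5 F [ 0.5  0.5 -0.8] | d [0.131 0.034 0.007]  az 0.338
[[ 16.    95.    98.55]
 [ 16.    97.   120.5 ]
 [ 17.    99.   131.  ]]
```

```bash

python3 -m jog '[{"dx":0.06,"dy":0.015,"dz":0,"ax":0,"ay":0,"az":0.08,"grip":-1},{"dx":0.13,"dy":0.03,"dz":0,"ax":0,"ay":0,"az":0.15,"grip":-1},{"dx":0.13,"dy":0.03,"dz":0,"ax":0,"ay":0,"az":0.22,"grip":-1},{"dx":0.13,"dy":0.03,"dz":0,"ax":0,"ay":0,"az":0.29,"grip":-1},{"dx":0.13,"dy":0.03,"dz":0,"ax":0,"ay":0,"az":0.33,"grip":-1}]'
cat >> h.py <<'E'
def handle(n='top',lo=(12,60,60),hi=(20,125,190)):
    T=manip.get_image(n);hsv=cv2.cvtColor(T['img'],cv2.COLOR_RGB2HSV)
    m=cv2.inRange(hsv,lo,hi)
    nn,l,st,ce=cv2.connectedComponentsWithStats(m);r=[]
    for i in range(1,nn):
        if st[i,4]<60: continue
        ys,xs=np.where(l==i);q=np.array([on(T,x,y,.014)[:2] for x,y in zip(xs,ys)],np.float32)
        c,(w,h),a=cv2.minAreaRect(q)
        if w<h: w,h,a=h,w,a+90
        if .05<w<.16 and h<.05: r.append((st[i].tolist(),np.round(c,3),round(w,3),round(h,3),round(a,1),np.round(sh(c),3)))
    return r
def white(roi,n='top',z=.007,T=None):
    T=T or manip.get_image(n);im=T['img'].astype(int);m=((im.min(2)>115)&(im.max(2)-im.min(2)<40)).astype(np.uint8)
    x0,y0,x1,y1=roi;k=np.zeros_like(m);k[y0:y1,x0:x1]=m[y0:y1,x0:x1]
    nn,l,st,ce=cv2.connectedComponentsWithStats(k)
    for i in range(1,nn):
        if st[i,4]<40: continue
        ys,xs=np.where(l==i);q=np.array([on(T,x,y,z)[:2] for x,y in zip(xs,ys)],np.float32)
        print(st[i].tolist(),[np.round(v,3).tolist() for v in cv2.boxPoints(cv2.minAreaRect(q))])
E
python3 - <<'E'
from h import *
go(.49,.069,-.023,-106)
for n in('top','scene'):
    for r in handle(n):print(n,r)
s=manip.get_state()['position']
print(proj(manip.get_image('top'),s))
E
```

```text
clock: 9.93
position: [0.4897, 0.0701, -0.0215]
ee_rot: [0.0, 0.991, -0.131, -0.0]
contact_force: [0.5, -0.1, -0.5]
width: 0.011
gripper_force: 58.9
pos [ 0.4897  0.0701 -0.0215] phi -105.1 tilt 0.000 q1 0.00 q6 1.84 t 9.9 F [ 0.5 -0.1 -0.5] | d [0.002 0.004 0.006]  az 0.010
top ([112, 30, 15, 12, 73], array([1.404, 0.124]), 0.086, 0.048, 178.4, array([0.831, 0.622]))
top ([279, 182, 22, 16, 99], array([ 0.455, -0.114]), 0.055, 0.044, 73.1, array([0.   , 0.104]))
top ([217, 253, 16, 53, 542], array([0.299, 0.121]), 0.125, 0.028, 164.6, array([-0.221,  0.28 ]))
scene ([290, 197, 12, 21, 134], array([ 0.514, -0.153]), 0.114, 0.032, 146.3, array([0.068, 0.085]))
[219.97972744 214.9465321 ]
```

```bash

python3 -m jog '[{"dx":0,"dy":0,"dz":0,"ax":0,"ay":0,"az":0,"grip":0.2},{"dx":0,"dy":0,"dz":0,"ax":0,"ay":0,"az":0,"grip":0.2},{"dx":0,"dy":0,"dz":0,"ax":0,"ay":0,"az":0,"grip":0.2},{"dx":0,"dy":0,"dz":-0.15,"ax":0,"ay":0,"az":0,"grip":0.2},{"dx":0,"dy":0,"dz":-0.3,"ax":0,"ay":0,"az":0,"grip":0.2}]'
python3 -m jog '[{"dx":0,"dy":0,"dz":-0.2,"ax":0,"ay":0,"az":-0.08,"grip":0.2},{"dx":0,"dy":0,"dz":-0.2,"ax":0,"ay":0,"az":-0.16,"grip":0.2},{"dx":0,"dy":0,"dz":-0.2,"ax":0,"ay":0,"az":-0.24,"grip":0.2},{"dx":0,"dy":0,"dz":-0.2,"ax":0,"ay":0,"az":-0.32,"grip":0.2},{"dx":0,"dy":0,"dz":-0.2,"ax":0,"ay":0,"az":-0.4,"grip":0.2}]' >/dev/null
for k in 1 2 3; do python3 -m jog '[{"dx":0,"dy":0,"dz":0,"ax":0,"ay":0,"az":-0.08,"grip":0.2},{"dx":0,"dy":0,"dz":0,"ax":0,"ay":0,"az":-0.16,"grip":0.2},{"dx":0,"dy":0,"dz":0,"ax":0,"ay":0,"az":-0.24,"grip":0.2},{"dx":0,"dy":0,"dz":0,"ax":0,"ay":0,"az":-0.32,"grip":0.2},{"dx":0,"dy":0,"dz":0,"ax":0,"ay":0,"az":-0.4,"grip":0.2}]' >/dev/null; done
python3 - <<'E'
from h import *
for r in handle():print(r)
go(.299,.121,.08,74.6)
E
```

```text
clock: 10.5
position: [0.4871, 0.0701, 0.0525]
ee_rot: [0.001, 0.992, -0.13, -0.003]
contact_force: [1.8, 0.0, -0.9]
width: 0.0511
gripper_force: 0.0
([144, 62, 11, 13, 78], array([1.146, 0.076]), 0.063, 0.031, 9.3, array([0.599, 0.497]))
([216, 253, 16, 53, 196], array([0.299, 0.124]), 0.124, 0.027, 164.2, array([-0.221,  0.282]))
pos [0.4893 0.0702 0.1035] phi 38.9 tilt 0.000 q1 0.00 q6 -0.68 t 12.2 F [ 0.2 -0.6 -0.2] | d [ 0.636 -0.465  0.094]  az -0.397
```

```bash

python3 -m jog '[{"dx":0.636,"dy":-0.465,"dz":0.09,"ax":0,"ay":0,"az":-0.08,"grip":0.2},{"dx":0.636,"dy":-0.465,"dz":0.09,"ax":0,"ay":0,"az":-0.16,"grip":0.2},{"dx":0.636,"dy":-0.465,"dz":0.09,"ax":0,"ay":0,"az":-0.24,"grip":0.2},{"dx":0.636,"dy":-0.465,"dz":0.09,"ax":0,"ay":0,"az":-0.32,"grip":0.2},{"dx":0.636,"dy":-0.465,"dz":0.09,"ax":0,"ay":0,"az":-0.397,"grip":0.2}]'
python3 -m jog '[{"dx":0,"dy":0,"dz":0.02,"ax":0,"ay":0,"az":0,"grip":0.2},{"dx":0,"dy":0,"dz":0.02,"ax":0,"ay":0,"az":0,"grip":0.2}]'
python3 -c "
from h import *
go(.299,.122,.005-ZB,74.6)"
```

```text
clock: 12.63
position: [0.2954, 0.123, 0.0803]
ee_rot: [-0.002, 0.137, 0.991, -0.0]
contact_force: [-0.1, 1.0, 0.6]
width: 0.0513
gripper_force: 0.0
clock: 12.8
position: [0.2975, 0.1231, 0.0755]
ee_rot: [-0.0, 0.139, 0.99, -0.0]
contact_force: [-0.0, -1.0, 0.1]
width: 0.0512
gripper_force: 0.0
pos [0.2975 0.1231 0.0755] phi 74.0 tilt 0.001 q1 0.18 q6 -1.12 t 12.8 F [-0.  -1.   0.1] | d [-0.007 -0.002  0.396]  az -0.007
```

```bash

python3 -m jog '[{"dx":0,"dy":0,"dz":0.16,"ax":0,"ay":0,"az":0,"grip":0.2},{"dx":0,"dy":0,"dz":0.3,"ax":0,"ay":0,"az":0,"grip":0.2},{"dx":0,"dy":0,"dz":0.39,"ax":0,"ay":0,"az":0,"grip":0.2},{"dx":0,"dy":0,"dz":0.39,"ax":0,"ay":0,"az":0,"grip":0.2},{"dx":0,"dy":0,"dz":0.39,"ax":0,"ay":0,"az":0,"grip":0.2}]'
python3 -m jog '[{"dx":0,"dy":0,"dz":0,"ax":0,"ay":0,"az":0,"grip":-1},{"dx":0,"dy":0,"dz":0,"ax":0,"ay":0,"az":0,"grip":-1},{"dx":0,"dy":0,"dz":0,"ax":0,"ay":0,"az":0,"grip":-1},{"dx":0,"dy":0,"dz":0,"ax":0,"ay":0,"az":0,"grip":-1},{"dx":0,"dy":0,"dz":0,"ax":0,"ay":0,"az":0,"grip":-1}]' 80
python3 -c "
from h import *
h=np.array([.964,-.266]);s=manip.get_state()['position'][:2];print(handle())
T=manip.get_image('top');np.save('t6.npy',T,allow_pickle=True);white((200,170,300,235),T=T)"
```

```text
clock: 13.22
position: [0.3006, 0.1228, -0.0219]
ee_rot: [-0.001, 0.14, 0.99, -0.0]
contact_force: [0.9, -0.4, -0.2]
width: 0.0511
gripper_force: 0.0
clock: 13.63
position: [0.302, 0.1233, -0.0199]
ee_rot: [0.002, 0.139, 0.99, 0.001]
contact_force: [0.1, -0.6, 7.0]
width: 0.0218
gripper_force: 78.9
[([94, 29, 18, 12, 137], array([1.437, 0.179]), 0.085, 0.048, 9.4, array([0.845, 0.685])), ([119, 87, 14, 15, 61], array([1.04 , 0.182]), 0.081, 0.033, 179.7, array([0.466, 0.565])), ([216, 266, 16, 40, 386], array([0.285, 0.128]), 0.095, 0.027, 164.5, array([-0.236,  0.282]))]
[216, 194, 5, 13, 43] [[0.49300000071525574, 0.05900000035762787], [0.5329999923706055, 0.05299999937415123], [0.5339999794960022, 0.06199999898672104], [0.4950000047683716, 0.06800000369548798]]
```

```bash

python3 -c "
from h import *
go(.42,.17,-.005)"

```

```text
pos [ 0.3019  0.1232 -0.0199] phi 74.0 tilt 0.005 q1 0.17 q6 -1.12 t 13.7 F [-0.5 -0.4  6.4] | d [-0.403  0.31  -0.057]
```

```bash

python3 -m jog '[{"dx":0,"dy":0,"dz":-0.06,"ax":0,"ay":0,"az":0,"grip":-1},{"dx":-0.13,"dy":0.1,"dz":-0.06,"ax":0,"ay":0,"az":0,"grip":-1},{"dx":-0.26,"dy":0.2,"dz":-0.06,"ax":0,"ay":0,"az":0,"grip":-1},{"dx":-0.4,"dy":0.31,"dz":-0.06,"ax":0,"ay":0,"az":0,"grip":-1},{"dx":-0.4,"dy":0.31,"dz":-0.06,"ax":0,"ay":0,"az":0,"grip":-1}]'
python3 -m jog '[{"dx":0,"dy":0,"dz":0,"ax":0,"ay":0,"az":0.08,"grip":-1},{"dx":0,"dy":0,"dz":0,"ax":0,"ay":0,"az":0.15,"grip":-1},{"dx":0,"dy":0,"dz":0,"ax":0,"ay":0,"az":0.22,"grip":-1},{"dx":0,"dy":0,"dz":0,"ax":0,"ay":0,"az":0.29,"grip":-1},{"dx":0,"dy":0,"dz":0,"ax":0,"ay":0,"az":0.34,"grip":-1}]'
python3 -c "
from h import *
go(*ws(-.105,.45),-.007,-17.6)"

```

```text
clock: 14.15
position: [0.4299, 0.1735, -0.0038]
ee_rot: [0.008, 0.139, 0.99, 0.003]
contact_force: [2.3, 1.5, -0.5]
width: 0.0218
gripper_force: 79.0
clock: 14.57
position: [0.4175, 0.17, -0.0055]
ee_rot: [0.001, 0.398, 0.917, 0.0]
contact_force: [-0.0, 0.3, -0.8]
width: 0.0221
gripper_force: 79.0
pos [ 0.4175  0.17   -0.0055] phi 43.1 tilt 0.002 q1 0.23 q6 -0.52 t 14.6 F [-0.   0.3 -0.8] | d [0.107 0.34  0.006]  az 0.675
```

```bash

python3 -m jog '[{"dx":0.03,"dy":0.08,"dz":0,"ax":0,"ay":0,"az":0.08,"grip":-1},{"dx":0.06,"dy":0.16,"dz":0,"ax":0,"ay":0,"az":0.15,"grip":-1},{"dx":0.08,"dy":0.25,"dz":0,"ax":0,"ay":0,"az":0.22,"grip":-1},{"dx":0.107,"dy":0.34,"dz":0,"ax":0,"ay":0,"az":0.29,"grip":-1},{"dx":0.107,"dy":0.34,"dz":0,"ax":0,"ay":0,"az":0.34,"grip":-1}]' >/dev/null
python3 -m jog '[{"dx":0,"dy":0,"dz":0,"ax":0,"ay":0,"az":0.08,"grip":-1},{"dx":0,"dy":0,"dz":0,"ax":0,"ay":0,"az":0.15,"grip":-1},{"dx":0,"dy":0,"dz":0,"ax":0,"ay":0,"az":0.22,"grip":-1},{"dx":0,"dy":0,"dz":0,"ax":0,"ay":0,"az":0.29,"grip":-1},{"dx":0,"dy":0,"dz":0,"ax":0,"ay":0,"az":0.335,"grip":-1}]'
python3 - <<'E'
from h import *
go(*ws(-.105,.45),-.007,-17.6)
for n in('top','scene'):
    T=manip.get_image(n);np.save(n+'7.npy',T,allow_pickle=True)
    s=manip.get_state()['position'];d=np.r_[-SY,0];b=s+.23*d;b[2]=.02
    u=proj(T,b).astype(int);print(n,u);white((u[0]-60,u[1]-35,u[0]+60,u[1]+40),T=T,z=.02)
E
```

```text
clock: 15.4
position: [0.4609, 0.248, -0.0054]
ee_rot: [0.0, 0.807, 0.59, 0.001]
contact_force: [-0.6, -0.0, -1.2]
width: 0.0219
gripper_force: 79.0
pos [ 0.4609  0.248  -0.0054] phi -17.6 tilt 0.002 q1 0.36 q6 0.67 t 15.4 F [-0.6 -0.  -1.2] | d [-0.001  0.002  0.006]  az -0.000
top [247 228]
[187, 205, 65, 35, 500] [[0.382999986410141, 0.023000000044703484], [0.4580000042915344, -0.0010000000474974513], [0.503000020980835, 0.14100000262260437], [0.42800000309944153, 0.16500000655651093]]
scene [258 248]
[210, 213, 108, 75, 6244] [[0.19099999964237213, -0.07599999755620956], [0.5709999799728394, -0.14800000190734863], [0.6100000143051147, 0.057999998331069946], [0.23000000417232513, 0.12999999523162842]]
[198, 253, 24, 10, 140] [[0.40700000524520874, 0.11299999803304672], [0.4309999942779541, 0.10499999672174454], [0.44699999690055847, 0.15299999713897705], [0.4230000078678131, 0.16099999845027924]]
```

```bash

python3 -m jog '[{"dx":0,"dy":-0.03,"dz":0.05,"ax":0,"ay":0,"az":0,"grip":-1},{"dx":0,"dy":-0.03,"dz":0.055,"ax":0,"ay":0,"az":0,"grip":-1},{"dx":-0.1,"dy":-0.03,"dz":0.055,"ax":0,"ay":0,"az":0,"grip":-1},{"dx":-0.2,"dy":-0.03,"dz":0.055,"ax":0,"ay":0,"az":0,"grip":-1},{"dx":-0.3,"dy":-0.03,"dz":0.055,"ax":0,"ay":0,"az":0,"grip":-1}]'
python3 -m jog '[{"dx":-0.1,"dy":0,"dz":0,"ax":0,"ay":0,"az":0,"grip":-1},{"dx":-0.2,"dy":0,"dz":0,"ax":0,"ay":0,"az":0,"grip":-1},{"dx":-0.3,"dy":0,"dz":0,"ax":0,"ay":0,"az":0,"grip":-1},{"dx":-0.4,"dy":0,"dz":0,"ax":0,"ay":0,"az":0,"grip":-1},{"dx":-0.4,"dy":0,"dz":0,"ax":0,"ay":0,"az":0,"grip":-1}]'
python3 - <<'E'
from h import *
go(*ws(-.045,.272),-.02,-17.6)
T=manip.get_image('top');np.save('top8.npy',T,allow_pickle=True)
s=manip.get_state()['position'];d=np.r_[-SY,0];b=s+.23*d;b[2]=.007;print(sh(s),sh(b))
u=proj(T,b).astype(int);white((u[0]-60,u[1]-35,u[0]+60,u[1]+40),T=T)
print(handle())
E
```

```text
clock: 15.92
position: [0.4311, 0.178, -0.0197]
ee_rot: [0.0, 0.805, 0.594, 0.0]
contact_force: [-0.0, 0.0, -1.0]
width: 0.022
gripper_force: 79.1
clock: 16.33
position: [0.3992, 0.08, -0.0198]
ee_rot: [0.0, 0.806, 0.592, -0.001]
contact_force: [0.3, 0.6, -1.1]
width: 0.0215
gripper_force: 79.1
pos [ 0.3992  0.08   -0.0198] phi -17.4 tilt 0.003 q1 0.03 q6 0.33 t 16.3 F [ 0.3  0.6 -1.1] | d [-0.    0.27  0.  ]  az 0.003
(np.float64(-0.11178601791896045), np.float64(0.27328957242930135)) (np.float64(-0.11178601791896045), np.float64(0.043162382429301364))
[262, 212, 66, 23, 447] [[0.32100000977516174, -0.14900000393390656], [0.3610000014305115, -0.1599999964237213], [0.4050000011920929, -0.007000000216066837], [0.3659999966621399, 0.004000000189989805]]
[([103, 29, 15, 13, 85], array([1.425, 0.152]), 0.098, 0.043, 0.6, array([0.842, 0.656])), ([229, 227, 23, 15, 239], array([0.389, 0.05 ]), 0.05, 0.034, 74.1, array([-0.113,  0.24 ]))]
```

```bash

python3 -m jog '[{"dx":0,"dy":0.06,"dz":0,"ax":0,"ay":0,"az":0,"grip":-1},{"dx":0,"dy":0.12,"dz":0,"ax":0,"ay":0,"az":0,"grip":-1},{"dx":0,"dy":0.18,"dz":0,"ax":0,"ay":0,"az":0,"grip":-1},{"dx":0,"dy":0.26,"dz":0,"ax":0,"ay":0,"az":0,"grip":-1},{"dx":0,"dy":0.26,"dz":0,"ax":0,"ay":0,"az":0,"grip":-1}]'
python3 -m jog '[{"dx":0.04,"dy":0,"dz":0,"ax":0,"ay":0,"az":0,"grip":-1},{"dx":0.07,"dy":0,"dz":0,"ax":0,"ay":0,"az":0,"grip":-1},{"dx":0.10,"dy":0,"dz":0,"ax":0,"ay":0,"az":0,"grip":-1},{"dx":0.13,"dy":0,"dz":0,"ax":0,"ay":0,"az":0,"grip":-1},{"dx":0.16,"dy":0,"dz":0,"ax":0,"ay":0,"az":0,"grip":-1}]'
python3 - <<'E'
from h import *
go(*ws(-.045,.272),-.02,-17.6)
s=manip.get_state()['position'];b=s+.23*np.r_[-SY,0];print(sh(s),sh(b))
for n in('top','scene'):
    T=manip.get_image(n);np.save(n+'9.npy',T,allow_pickle=True);im=T['img'].astype(int)
    for y in(.12,.14,.16):   # predicted base pixels
        p=np.r_[ws(-.026,y),0.];print(n,y,proj(T,p).round(1))
E
```

```text
clock: 16.85
position: [0.4687, 0.0638, -0.0193]
ee_rot: [0.002, 0.805, 0.593, 0.003]
contact_force: [2.1, 0.0, -0.5]
width: 0.0215
gripper_force: 79.1
clock: 17.27
position: [0.4737, 0.1016, -0.0199]
ee_rot: [0.001, 0.805, 0.594, -0.002]
contact_force: [-1.4, -8.2, 5.6]
width: 0.0215
gripper_force: 80.0
pos [ 0.4737  0.1016 -0.0199] phi -17.2 tilt 0.004 q1 0.07 q6 0.37 t 17.3 F [-1.4 -8.2  5.6] | d [-0.172  0.011  0.001]  az 0.005
(np.float64(-0.048319222748374156), np.float64(0.3150836653339915)) (np.float64(-0.04831922274837416), np.float64(0.08495647533399153))
top 0.12 [286.2 201.7]
top 0.14 [278.3 202.7]
top 0.16 [270.4 203.8]
scene 0.12 [292.  230.4]
scene 0.14 [284.5 231.7]
scene 0.16 [276.9 233.1]
```

```bash

for k in 1 2; do python3 -m jog '[{"dx":0.03,"dy":0,"dz":0,"ax":0,"ay":0,"az":0,"grip":-1},{"dx":0.06,"dy":0,"dz":0,"ax":0,"ay":0,"az":0,"grip":-1},{"dx":0.09,"dy":0,"dz":0,"ax":0,"ay":0,"az":0,"grip":-1},{"dx":0.12,"dy":0,"dz":0,"ax":0,"ay":0,"az":0,"grip":-1},{"dx":0.15,"dy":0,"dz":0,"ax":0,"ay":0,"az":0,"grip":-1}]'; done
python3 - <<'E'
from h import *
go(*ws(-.048,.43),-.02,-17.4)
s=manip.get_state()['position'];b=s+.23*np.r_[-SY,0];print(sh(s),sh(b))
T=manip.get_image('top');np.save('top10.npy',T,allow_pickle=True)
p=np.r_[sum([SC,0*SX]),0];c=np.r_[ws(-.01,sh(b)[1]+.045),.099];print('lid px guess',proj(T,c))
T1=np.load('top1.npy',allow_pickle=True).item()
u=proj(T,c).astype(int);white((u[0]-45,u[1]-40,u[0]+45,u[1]+60),T=T,z=.099)
E
```

```text
clock: 17.78
position: [0.4844, 0.1368, -0.0199]
ee_rot: [0.001, 0.805, 0.594, -0.002]
contact_force: [-3.3, -9.1, 7.9]
width: 0.0218
gripper_force: 80.2
clock: 18.2
position: [0.4951, 0.1722, -0.0198]
ee_rot: [0.001, 0.805, 0.594, -0.003]
contact_force: [-3.2, -9.3, 8.5]
width: 0.0219
gripper_force: 80.3
pos [ 0.4951  0.1722 -0.0198] phi -17.2 tilt 0.005 q1 0.20 q6 0.51 t 18.2 F [-3.2 -9.3  8.5] | d [ 0.165  0.008 -0.   ]  az 0.002
(np.float64(-0.049599874860840616), np.float64(0.38889702888629873)) (np.float64(-0.049599874860840616), np.float64(0.15876983888629873))
lid px guess [247.81921069 175.50685015]
[232, 135, 60, 52, 1799] [[0.4020000100135803, -0.09000000357627869], [0.5509999990463257, -0.1679999977350235], [0.6140000224113464, -0.04699999839067459], [0.46399998664855957, 0.03099999949336052]]
[202, 207, 66, 14, 345] [[0.35600000619888306, -0.014000000432133675], [0.37299999594688416, -0.01899999938905239], [0.4180000126361847, 0.11400000005960464], [0.4009999930858612, 0.11999999731779099]]
```

```bash

python3 -m jog '[{"dx":0.04,"dy":0,"dz":0,"ax":0,"ay":0,"az":0,"grip":-1},{"dx":0.08,"dy":0,"dz":0,"ax":0,"ay":0,"az":0,"grip":-1},{"dx":0.12,"dy":0,"dz":0,"ax":0,"ay":0,"az":0,"grip":-1},{"dx":0.16,"dy":0,"dz":0,"ax":0,"ay":0,"az":0,"grip":-1},{"dx":0.2,"dy":0,"dz":0,"ax":0,"ay":0,"az":0,"grip":-1}]'
python3 -m jog '[{"dx":0.02,"dy":0,"dz":0,"ax":0,"ay":0,"az":0,"grip":-1},{"dx":0.02,"dy":0,"dz":0,"ax":0,"ay":0,"az":0,"grip":-1},{"dx":0.02,"dy":0,"dz":0,"ax":0,"ay":0,"az":0,"grip":-1}]'
python3 - <<'E'
from h import *
go(*ws(-.048,.43),-.02,-17.4)
s=manip.get_state()['position'];b=s+.23*np.r_[-SY,0];print(sh(s),sh(b))
for n in('top','scene'):
    T=manip.get_image(n);np.save(n+'11.npy',T,allow_pickle=True);im=T['img'].astype(int)
    c=np.r_[ws(-.01,sh(b)[1]+.045),.099];print(n,'lid px guess',proj(T,c),'base',proj(T,c*[1,1,0]))
    u=proj(T,c).astype(int);m=((im.min(2)>100)&(im.max(2)-im.min(2)<40))
    print('\n'.join(''.join('#' if v else '.' for v in r) for r in m[u[1]-18:u[1]+45:2,u[0]-40:u[0]+36:1]))
E
```

```text
clock: 18.67
position: [0.5093, 0.2194, -0.0198]
ee_rot: [0.001, 0.805, 0.593, -0.003]
contact_force: [-4.1, -11.3, 9.5]
width: 0.0221
gripper_force: 80.4
clock: 18.92
position: [0.5116, 0.2258, -0.0198]
ee_rot: [-0.0, 0.805, 0.593, -0.002]
contact_force: [-1.3, -6.4, 7.6]
width: 0.0221
gripper_force: 80.1
pos [ 0.5116  0.2258 -0.0198] phi -17.2 tilt 0.004 q1 0.29 q6 0.59 t 18.9 F [-1.3 -6.4  7.6] | d [-0.059  0.009  0.001]  az 0.002
(np.float64(-0.050390317413883744), np.float64(0.4449484398209865)) (np.float64(-0.05039031741388376), np.float64(0.2148212498209865))
top lid px guess [223.74353771 178.53424953] base [230.37302636 204.03711616]
.............................................................###############
...........................................................#################
..........................................................####.#############
.........................................................###....############
.........................................................##.......####......
.......................................#########.......##.......
[... 3858 characters left out ...]
#######
............################################################################
.............###############################################################
..............##############################################################
...............#############################################################
................############################################################
................############################################################
..................##########################################################
...................#########################################################
...............##..#########################################################
```

The top-view mask shows the jar upright with its lid centred at about (225,179). It is clear of the board at shelf y of about 0.257. Next I release the hook and measure the lid.

```bash

python3 -m jog '[{"dx":-0.01,"dy":0,"dz":0,"ax":0,"ay":0,"az":0,"grip":0.2},{"dx":-0.01,"dy":0,"dz":0,"ax":0,"ay":0,"az":0,"grip":0.2},{"dx":-0.01,"dy":0,"dz":0,"ax":0,"ay":0,"az":0,"grip":0.2},{"dx":-0.01,"dy":0,"dz":-0.1,"ax":0,"ay":0,"az":0,"grip":0.2},{"dx":-0.01,"dy":0,"dz":-0.25,"ax":0,"ay":0,"az":0,"grip":0.2}]'
python3 -m jog '[{"dx":0,"dy":0,"dz":-0.16,"ax":0,"ay":0,"az":0,"grip":1},{"dx":0,"dy":0,"dz":-0.33,"ax":0,"ay":0,"az":0,"grip":1},{"dx":0,"dy":0,"dz":-0.5,"ax":0,"ay":0,"az":0,"grip":1},{"dx":0,"dy":0,"dz":-0.66,"ax":0,"ay":0,"az":0,"grip":1},{"dx":0,"dy":0,"dz":-0.66,"ax":0,"ay":0,"az":0,"grip":1}]'
python3 - <<'E'
from h import *
go(*ws(-.012,.257),.15,-17.4)
T=manip.get_image('top');np.save('top12.npy',T,allow_pickle=True);im=T['img'].astype(int)
m=((im.min(2)>100)&(im.max(2)-im.min(2)<40))
print('\n'.join('%d '%(160+i)+''.join('#' if v else '.' for v in r) for i,r in enumerate(m[160:200,195:255])))
for r in handle():print(r)
white((160,195,290,250),T=T)
E
```

```text
clock: 19.43
position: [0.5096, 0.2231, 0.0393]
ee_rot: [-0.002, 0.806, 0.592, -0.004]
contact_force: [1.1, 0.6, 0.2]
width: 0.051
gripper_force: 0.0
clock: 19.85
position: [0.5181, 0.2258, 0.2163]
ee_rot: [0.003, 0.805, 0.593, 0.008]
contact_force: [1.2, 0.6, 1.3]
width: 0.0855
gripper_force: 0.0
pos [0.5181 0.2258 0.2163] phi -17.3 tilt 0.017 q1 0.29 q6 0.59 t 19.9 F [1.2 0.6 1.3] | d [-0.763  0.118  0.259]  az 0.001
160 .................................................###########
161 ................................................############
162 ...............................................#############
163 ..............................................##############
164 ..............................................###..#########
165 .............................................####..#########
166 .............................................###....########
167 .............................................###....########
168 .............................................##.......####..
169 ............................................###.........##..
170 .......................
[... 1608 characters left out ...]
...............##...................#...#####.........
196 .....................##........................#####........
197 .................................#.............#####........
198 .................................#.............######.......
199 ...........................####.................#####.......
([151, 216, 27, 15, 251], array([0.501, 0.201]), 0.062, 0.037, 72.8, array([-0.052,  0.418]))
([0, 248, 9, 19, 89], array([0.581, 0.545]), 0.052, 0.016, 178.1, array([-0.083,  0.77 ]))
[177, 195, 76, 30, 492] [[0.43700000643730164, -0.003000000026077032], [0.5009999871253967, -0.004999999888241291], [0.5080000162124634, 0.1720000058412552], [0.4440000057220459, 0.17499999701976776]]
```

```bash

python3 - <<'E'
from h import *
T=np.load('top12.npy',allow_pickle=True).item()
for u in((225.2,179),(225.2,180.5),(211,179.5),(239.5,179.5)):
    p=on(T,*u,.099);print(p.round(4),np.round(sh(p),4))
# height check: lid from two frames not possible (scene view occluded) -> base front row
p=on(T,225.2,179.5,.099);go(p[0],p[1],.12,-17.4)
E
```

```text
[0.4903 0.0349 0.099 ] [-0.012   0.2567]
[0.486  0.0365 0.099 ] [-0.0166  0.2568]
[0.5041 0.0648 0.099 ] [-0.008   0.2894]
[0.4735 0.0059 0.099 ] [-0.0191  0.2239]
pos [0.5143 0.2245 0.2094] phi -17.3 tilt 0.005 q1 0.29 q6 0.59 t 19.9 F [ 0.1  0.3 -0.3] | d [-0.753  0.127  0.356]  az 0.001
```

```bash

python3 -m jog '[{"dx":-0.753,"dy":0.127,"dz":0.1,"ax":0,"ay":0,"az":0,"grip":1},{"dx":-0.753,"dy":0.127,"dz":0.1,"ax":0,"ay":0,"az":0,"grip":1},{"dx":-0.753,"dy":0.127,"dz":0.1,"ax":0,"ay":0,"az":0,"grip":1},{"dx":-0.753,"dy":0.127,"dz":0.1,"ax":0,"ay":0,"az":0,"grip":1},{"dx":-0.753,"dy":0.127,"dz":0.1,"ax":0,"ay":0,"az":0,"grip":1}]'
python3 -m jog '[{"dx":0,"dy":0,"dz":0.1,"ax":0,"ay":0,"az":0,"grip":1},{"dx":0,"dy":0,"dz":0.2,"ax":0,"ay":0,"az":0,"grip":1},{"dx":0,"dy":0,"dz":0.3,"ax":0,"ay":0,"az":0,"grip":1},{"dx":0,"dy":0,"dz":0.3,"ax":0,"ay":0,"az":0,"grip":1}]'
python3 -c "
from h import *
go(.489,.0355,.05-ZB,-17.4)"
```

```text
clock: 20.37
position: [0.4846, 0.0317, 0.1795]
ee_rot: [-0.001, 0.806, 0.592, -0.003]
contact_force: [0.1, 1.0, -1.4]
width: 0.0852
gripper_force: 0.0
clock: 20.7
position: [0.4817, 0.0346, 0.1013]
ee_rot: [-0.005, 0.806, 0.592, -0.005]
contact_force: [-1.6, -0.6, -0.9]
width: 0.0852
gripper_force: 0.0
pos [0.4817 0.0346 0.1013] phi -17.4 tilt 0.014 q1 -0.07 q6 0.23 t 20.7 F [-1.6 -0.6 -0.9] | d [0.013 0.031 0.319]  az 0.000
```

```bash

python3 -m jog '[{"dx":0,"dy":0,"dz":0,"ax":0,"ay":0,"az":0,"grip":1},{"dx":0,"dy":0,"dz":0,"ax":0,"ay":0,"az":0,"grip":1}]' >/dev/null
python3 -c "
from h import *
go(.489,.0355,.05-ZB,-17.4)"
```

```text
pos [0.4876 0.0346 0.1073] phi -17.3 tilt 0.000 q1 -0.07 q6 0.23 t 20.9 F [0.8 0.5 0.6] | d [0.005 0.004 0.343]  az 0.001
```

```bash

python3 -m jog '[{"dx":0,"dy":0.004,"dz":0.06,"ax":0,"ay":0,"az":0,"grip":1},{"dx":0,"dy":0.004,"dz":0.12,"ax":0,"ay":0,"az":0,"grip":1},{"dx":0,"dy":0.004,"dz":0.18,"ax":0,"ay":0,"az":0,"grip":1},{"dx":0,"dy":0.004,"dz":0.18,"ax":0,"ay":0,"az":0,"grip":1}]' | sed -n '2p;4p'
python3 -m jog '[{"dx":0,"dy":0,"dz":0.06,"ax":0,"ay":0,"az":0,"grip":1},{"dx":0,"dy":0,"dz":0.12,"ax":0,"ay":0,"az":0,"grip":1},{"dx":0,"dy":0,"dz":0.15,"ax":0,"ay":0,"az":0,"grip":1},{"dx":0,"dy":0,"dz":0.15,"ax":0,"ay":0,"az":0,"grip":1}]'| sed -n '2p;4p'
python3 -m jog '[{"dx":0,"dy":0,"dz":0,"ax":0,"ay":0,"az":0,"grip":-1},{"dx":0,"dy":0,"dz":0,"ax":0,"ay":0,"az":0,"grip":-1},{"dx":0,"dy":0,"dz":0,"ax":0,"ay":0,"az":0,"grip":-1},{"dx":0,"dy":0,"dz":0,"ax":0,"ay":0,"az":0,"grip":-1}]' 40
```

```text
position: [0.4875, 0.0344, 0.0614]
contact_force: [0.2, -0.5, 0.2]
position: [0.4881, 0.0343, 0.0246]
contact_force: [-0.1, 0.3, 0.4]
clock: 21.87
position: [0.4901, 0.0339, 0.0266]
ee_rot: [0.001, 0.806, 0.592, 0.001]
contact_force: [1.1, -0.3, 4.8]
width: 0.059
gripper_force: 41.7
```

```bash

python3 -m jog '[{"dx":0,"dy":0,"dz":-0.04,"ax":0,"ay":0,"az":0,"grip":-1},{"dx":0,"dy":0,"dz":-0.12,"ax":0,"ay":0,"az":0,"grip":-1},{"dx":0,"dy":0,"dz":-0.22,"ax":0,"ay":0,"az":0,"grip":-1},{"dx":0,"dy":0,"dz":-0.32,"ax":0,"ay":0,"az":0,"grip":-1},{"dx":0,"dy":0,"dz":-0.42,"ax":0,"ay":0,"az":0,"grip":-1}]' 60
python3 -m jog '[{"dx":0,"dy":0,"dz":-0.1,"ax":0,"ay":0,"az":0,"grip":-1},{"dx":0,"dy":0,"dz":-0.2,"ax":0,"ay":0,"az":0,"grip":-1},{"dx":0,"dy":0,"dz":-0.3,"ax":0,"ay":0,"az":0,"grip":-1},{"dx":0,"dy":0,"dz":-0.4,"ax":0,"ay":0,"az":0,"grip":-1},{"dx":0,"dy":0,"dz":-0.5,"ax":0,"ay":0,"az":0,"grip":-1}]'
python3 - <<'E'
from h import *
T=manip.get_image('top');np.save('top13.npy',T,allow_pickle=True)
white((160,195,290,250),T=T)
for r in handle(): print(r)
go(.451,-.104,.0246+.184,-17.4)
E
```

```text
clock: 22.28
position: [0.4876, 0.0341, 0.1309]
ee_rot: [-0.0, 0.806, 0.592, -0.0]
contact_force: [0.7, 0.2, -4.5]
width: 0.058
gripper_force: 65.4
clock: 22.7
position: [0.4874, 0.0341, 0.2561]
ee_rot: [-0.0, 0.806, 0.592, -0.0]
contact_force: [-0.2, -0.4, -4.1]
width: 0.058
gripper_force: 65.4
[193, 203, 60, 20, 342] [[0.4350000023841858, -0.0], [0.47200000286102295, -0.006000000052154064], [0.492000013589859, 0.13500000536441803], [0.45500001311302185, 0.14000000059604645]]
([201, 134, 23, 9, 91], array([0.724, 0.003]), 0.062, 0.028, 75.1, array([0.22 , 0.299]))
pos [0.4908 0.0339 0.2589] phi -17.3 tilt 0.009 q1 -0.07 q6 0.23 t 22.8 F [ 1.8 -0.7 -4.5] | d [-0.574  0.011  0.2  ]  az 0.001
```

```bash

python3 -m jog '[{"dx":-0.08,"dy":0,"dz":0,"ax":0,"ay":0,"az":0,"grip":-1},{"dx":-0.2,"dy":0,"dz":0,"ax":0,"ay":0,"az":0,"grip":-1},{"dx":-0.34,"dy":0,"dz":0,"ax":0,"ay":0,"az":0,"grip":-1},{"dx":-0.48,"dy":0,"dz":0,"ax":0,"ay":0,"az":0,"grip":-1},{"dx":-0.574,"dy":0.01,"dz":0,"ax":0,"ay":0,"az":0,"grip":-1}]' >/dev/null
python3 -m jog '[{"dx":0,"dy":0,"dz":0,"ax":0,"ay":0,"az":0,"grip":-1},{"dx":0,"dy":0,"dz":0,"ax":0,"ay":0,"az":0,"grip":-1}]'
python3 - <<'E'
from h import *
go(.451,-.104,.211,-17.4)
T=manip.get_image('top');S=manip.get_image('scene')
np.save('top14.npy',T,allow_pickle=True)
o=np.hstack([cv2.resize(T['img'][70:250,180:400],(400,327),interpolation=2),cv2.resize(S['img'][90:270,180:400],(400,327),interpolation=2)])
cv2.imwrite('pics/p14.png',o[:,:,::-1])
E
```

```text
clock: 23.38
position: [0.4467, -0.1041, 0.253]
ee_rot: [-0.001, 0.807, 0.591, -0.001]
contact_force: [0.2, 1.0, -4.0]
width: 0.058
gripper_force: 65.4
pos [ 0.4467 -0.1041  0.253 ] phi -17.5 tilt 0.003 q1 -0.38 q6 -0.08 t 23.4 F [ 0.2  1.  -4. ] | d [0.006 0.017 0.168]  az -0.001
```

View pics/p14.png

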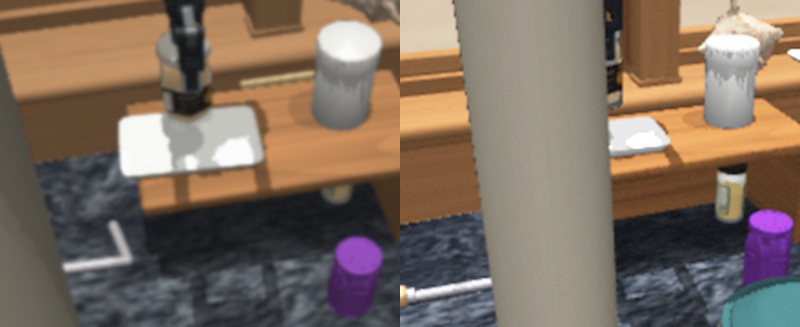

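The jar hangs upright above the dish, with its base front at about (282,135). The hook lies flat at the left, and the tin, the spice jar and the purple jars are where they were. A quick numeric check, then I lower.

```bash

python3 - <<'E'
from h import *
T=np.load('top14.npy',allow_pickle=True).item()
p=on(T,281.8,134.9,.229);print(p,sh(p),'expected base front',sh((.4467,-.1041)))
E
python3 -m jog '[{"dx":0.005,"dy":0.015,"dz":0.04,"ax":0,"ay":0,"az":0,"grip":-1},{"dx":0.005,"dy":0.015,"dz":0.08,"ax":0,"ay":0,"az":0,"grip":-1},{"dx":0.005,"dy":0.015,"dz":0.12,"ax":0,"ay":0,"az":0,"grip":-1},{"dx":0.005,"dy":0.015,"dz":0.14,"ax":0,"ay":0,"az":0,"grip":-1},{"dx":0.005,"dy":0.015,"dz":0.14,"ax":0,"ay":0,"az":0,"grip":-1}]'
```

```text
[ 0.43557845 -0.09318009  0.229     ] (np.float64(-0.024810026995138613), np.float64(0.11793013947598158)) expected base front (np.float64(-0.010869900000000002), np.float64(0.1109487))
clock: 23.9
position: [0.4506, -0.1026, 0.2176]
ee_rot: [-0.002, 0.805, 0.593, -0.001]
contact_force: [0.0, 0.4, -4.6]
width: 0.0575
gripper_force: 65.4
```

```bash

python3 -m jog '[{"dx":0,"dy":0,"dz":0.02,"ax":0,"ay":0,"az":0,"grip":-1},{"dx":0,"dy":0,"dz":0.02,"ax":0,"ay":0,"az":0,"grip":-1},{"dx":0,"dy":0,"dz":0.02,"ax":0,"ay":0,"az":0,"grip":-1}]' | sed -n '2p;4p'
python3 -m jog '[{"dx":0,"dy":0,"dz":0.01,"ax":0,"ay":0,"az":0,"grip":-1},{"dx":0,"dy":0,"dz":0.01,"ax":0,"ay":0,"az":0,"grip":-1},{"dx":0,"dy":0,"dz":0.01,"ax":0,"ay":0,"az":0,"grip":-1}]' | sed -n '2p;4p'
```

```text
position: [0.452, -0.1036, 0.2148]
contact_force: [0.4, -0.1, -4.3]
position: [0.452, -0.1037, 0.2124]
contact_force: [0.2, 0.8, -4.4]
```

```bash

python3 -m jog '[{"dx":0,"dy":0,"dz":0.012,"ax":0,"ay":0,"az":0,"grip":-1},{"dx":0,"dy":0,"dz":0.012,"ax":0,"ay":0,"az":0,"grip":-1},{"dx":0,"dy":0,"dz":0.012,"ax":0,"ay":0,"az":0,"grip":-1}]' | sed -n '2p;4p'
python3 -m jog '[{"dx":0,"dy":0,"dz":0.01,"ax":0,"ay":0,"az":0,"grip":-1},{"dx":0,"dy":0,"dz":0.01,"ax":0,"ay":0,"az":0,"grip":-1},{"dx":0,"dy":0,"dz":0.01,"ax":0,"ay":0,"az":0,"grip":-1}]' | sed -n '2p;4p'
```

```text
position: [0.4518, -0.1036, 0.2091]
contact_force: [0.3, -0.6, -3.2]
position: [0.4523, -0.1037, 0.207]
contact_force: [0.1, -0.0, -2.8]
```

```bash

python3 -m jog '[{"dx":0,"dy":0,"dz":0.008,"ax":0,"ay":0,"az":0,"grip":-1},{"dx":0,"dy":0,"dz":0.008,"ax":0,"ay":0,"az":0,"grip":-1},{"dx":0,"dy":0,"dz":0.008,"ax":0,"ay":0,"az":0,"grip":-1}]' | sed -n '2p;4p'
```

```text
position: [0.4525, -0.1038, 0.2069]
contact_force: [-1.6, 1.0, 7.9]
```

```bash

python3 -m jog '[{"dx":0,"dy":0,"dz":-0.006,"ax":0,"ay":0,"az":0,"grip":-1},{"dx":0,"dy":0,"dz":-0.006,"ax":0,"ay":0,"az":0,"grip":0.7},{"dx":0,"dy":0,"dz":-0.006,"ax":0,"ay":0,"az":0,"grip":1},{"dx":0,"dy":0,"dz":-0.006,"ax":0,"ay":0,"az":0,"grip":1},{"dx":0,"dy":0,"dz":-0.006,"ax":0,"ay":0,"az":0,"grip":1}]'
python3 -m jog '[{"dx":0,"dy":0,"dz":-0.05,"ax":0,"ay":0,"az":0,"grip":1},{"dx":0,"dy":0,"dz":-0.12,"ax":0,"ay":0,"az":0,"grip":1},{"dx":0,"dy":0,"dz":-0.25,"ax":0,"ay":0,"az":0,"grip":1},{"dx":0,"dy":0,"dz":-0.4,"ax":0,"ay":0,"az":0,"grip":1},{"dx":0,"dy":0,"dz":-0.5,"ax":0,"ay":0,"az":0,"grip":1}]'
python3 -m jog '[{"dx":0,"dy":0,"dz":0,"ax":0,"ay":0,"az":0,"grip":1},{"dx":0,"dy":0,"dz":0,"ax":0,"ay":0,"az":0,"grip":1}]' >/dev/null
python3 - <<'E'
from h import *
go(.45,-.1,.3)
T=manip.get_image('top');np.save('top15.npy',T,allow_pickle=True);im=T['img'].astype(int)
m=((im.min(2)>120)&(im.max(2)-im.min(2)<40))
c=np.r_[.452,-.104,.279];print(proj(T,c),proj(T,c-[0,0,.099]))
print('\n'.join('%d '%(90+2*i)+''.join('#' if v else '.' for v in r) for i,r in enumerate(m[90:172:2,235:345])))
white((160,195,290,250),T=T)
E
```

```text
clock: 25.57
position: [0.4521, -0.1036, 0.2063]
ee_rot: [0.0, 0.806, 0.592, 0.0]
contact_force: [-0.1, -0.2, -0.4]
width: 0.0855
gripper_force: 0.0
clock: 25.98
position: [0.4526, -0.1038, 0.3342]
ee_rot: [0.001, 0.806, 0.592, 0.001]
contact_force: [1.2, -0.8, -0.4]
width: 0.0852
gripper_force: 0.0
pos [ 0.4528 -0.1039  0.3327] phi -17.3 tilt 0.004 q1 -0.38 q6 -0.07 t 26.1 F [ 0.7  0.6 -0.6] | d [ 0.012 -0.016  0.131] 
[281.83108798 110.10883552] [284.37052941 144.99777263]
90 ..............................................................................................................
92 ..............................................................................................................
94 ..............................................................................................................
96 ..............................................................................................................
98 ..............................................................................................................
100 ..............................................
[... 3589 characters left out ...]
........................................
164 ...........###################################................................................................
166 .............##################...............................................................................
168 ..............................................................................................................
170 ..............................................................................................................
[212, 195, 41, 25, 315] [[0.43299999833106995, 0.0010000000474974513], [0.4959999918937683, -0.017999999225139618], [0.5249999761581421, 0.07599999755620956], [0.460999995470047, 0.0949999988079071]]
```

The mask shows the jar upright in the middle of the dish: its lid is at (281,111) against a predicted (282,110). The hook lies flat on the worktop and the gripper is clear.

```bash
python3 -c "
from rig import manip
print(manip.sign_off())"
```

```text
the job is handed in; nothing more can be done
None
```

I handed in the job at about 26 s of the 72 s allowed; no verdict came back. The last camera check showed the jar upright in the middle of the dish and the hook lying flat on the worktop. The tin and spice jar were unmoved when last seen, just before I set the jar down.

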